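Turn chocolate-backed shortbread bars into a tray on a label scale and print the label

ROBOT

A 7-joint arm with a two-finger parallel gripper is mounted at the origin on the work surface. World frame = base frame: x ahead of the robot, y to its left, z up, the work surface at z = 0. Lengths are in m, angles in rad, forces in N, time in s.
With the tool pointing down it reaches from about 0.4 to 0.85 m from the base axis. Payload 10.4 kg.
Tool frame: the origin (TCP) lies at the very end of the fingers, on their centre line; the grasp point (between the pads) lies 19 mm behind it; z points along the fingers, y is the line along which they close (so a half turn about z gives the same grasp; the last joint's range is limited). The gripper opens to 85 mm and grips with 20 to 120 N. Pads are 22 mm wide; open, the fingers measure 114 mm over their backs; the gripper's body (76 mm by 85 mm) begins 54 mm behind the grasp point. The pads swing forward as they close: fully open they stand 13 mm farther back than shut.
Start: joints at [1.239, 0.332, -0.065, 1.46, 0.022, 1.35, -0.088], TCP at [0.19, -0.595, 0.231] pointing down, gripper open.
Joint ranges: [-2.6, 2.6], [-0.5, 2.12], [-1.47, 1.34], [0.16, 2.42], [-1.27, 4.41], [0.06, 2.06], [-2.6, 2.6]. Speed limits (rad/s): [2.22, 2.22, 2.79, 2.79, 3.14, 3.14, 3.14].

INTERFACE

Orientations are given as a unit quaternion [x, y, z, w].
In Python, from workcell import * gives the robot as it stands. The module is installed in compiled form; this text tells all that it offers.
- The arm moves only by the tool carry_out, never from a script. Its argument "motion" is a list of rows, each an object with "xyz": the shift along the tool's x, y, z in m, a list of three; "angular": the turn, a rotation vector about the tool's x, y, z in degrees, a list of three. A call has 1 to 12 rows; each row is the pose to reach, as a shift and turn from the pose commanded when the call began, along the tool's axes at that moment; what a row does not reach only later rows make up. A row lasts 1/10 s, in which the tool goes at most 50 mm and 8.59 degrees, less where a joint would pass 70% of its speed; a pose out of reach is approached as far as the arm can. A call with a gripper value outside its range is refused whole. "hand" is the opening, from 0 (shut) to 1 (fully open), set as the call begins (left out, the last holds). The fingers move at their own pace and stop on an object; "grip_force" is the grip in N (left out, the last holds). Time passes only in rows, so rows that repeat a pose let the fingers close. It gives the time, the measured TCP pose, the force, the opening and the grip force at its end, in the units of the state.
- get_obs(): the state, without advancing time (a new reading comes with each control period).
- camera(name): name is "side" or "top"; returns a dict with "img" (400x640x3 uint8, red, green, blue), "fx", "fy", "cx", "cy" (pixels), "extrinsics" (4x4, takes a point from camera to world coordinates). Camera axes: x right, y up, looking along -z (the intrinsics and any distortion apply to the point x, -y, -z); pixel columns grow to the right and rows downward; lengths in m; the calibration is good to about 2 mm. A picture is of the moment at which its call begins. There is no depth.
- hand_in(): hands the job in; it is judged then, once.
The state is a dict: "clock": time; "joint_pos": joint angles; "joint_velocities": joint speeds; "tau": joint torques, N m; "position": TCP position; "ee_rot": TCP orientation; "ft_force": force on the tool from outside, world axes, zero at the start; "torque": the same for the moment, N m; "grip_width": opening from 0.0 (shut) to 1.0 (fully open); "grasp_force": force on a finger pad.
Only numpy, scipy, OpenCV 4.12 (cv2) and the standard library are available. Lean on these libraries where they do the work, as an engineer would, in place of code of your own. Each camera call takes 0.05 s, during which the arm holds its last target. There are 200 camera calls.

TASK

Get this batch of shortbread weighed and labelled: move the empty tray from the wooden board squarely onto the middle of the scale's pan, let go of it and press the tare key (the long bar key) before anything goes in. Lay every bar from the marble slab, where they set chocolate side down, into the tray chocolate side up, flat and side by side; with all of them in, press the product key (the middle one of the three square keys) and then the print key (the round one), and last carry the full tray back to the middle of the wooden board, squarely. Press one key at a time and no other keys, do not tare again once there are bars in the tray, and leave the other things on the bench where they are.

Things in the scene. Friction and masses are not known exactly. Their poses are not given: they have to be found in the camera images.
- scale: White bench scale, 305 deep (x) x 240 wide (y), fixed. Origin: centre of its footprint; x to its back (away from the robot), y left, z up. Steel pan: level, 185 x 235, centre at x +45, top 75 high. In front of it a key panel (x -150 to -45, 38 to 61 high, rising to the back at 0.22 rad) with a row of five black keys at x -114: y +78 (tare), +32, -3, -38 (squares), -80 (print).
- pan (a point): Centre of the top of the scale's pan, 75 above the table; its axes are the scale's.
- tray: Shallow white plastic tray, 150 (x) x 290 (y) x 20 high, about 200 g, at first on the wooden board. Origin: centre of its underside, z up. Floor 5 thick, walls 9 thick, inside 132 x 272. It can be carried by a pinch across the middle of a long wall (wall centre lines at x +-70.5). Either way round will do.
- slab: Fixed white marble slab, 270 x 270 x 15 high, on the other side of the scale. Origin: centre of its underside.
- board: Fixed pale wooden board, 200 (x) x 310 (y) x 18 high, left or right of the scale; the tray stands on it at first and goes back on it. Origin: centre of its underside, z up.
- key_tare_top (a point): Centre of the top of the tare key: the long bar, 22 x 40 (long way along the row), leftmost as seen from the robot. All keys stand about 10 proud of the panel, go in at right angles to it, travel 5, need 5 N at the bottom and spring back.
- key_b_top (a point): Centre of the top of the product key: the middle one of the three square keys, 20 x 20.
- key_print_top (a point): Centre of the top of the print key: round, 24 across, rightmost as seen from the robot.
- key_tare (a joint): How far the tare key is pressed, m: 0 up, 0.005 fully down; counts as pressed beyond 0.003.
- key_a (a joint): The same for the square key left of the product key, which must not be pressed.
- key_b (a joint): The same for the product key.
- key_c (a joint): The same for the square key right of the product key, which must not be pressed.
- key_print (a joint): The same for the print key.
- bar1: Stiff shortbread bar, 65 (x) x 40 (y) x 12 thick, about 30 g: pale pricked biscuit, one face coated in dark chocolate. Origin: centre of the chocolate face; z points from the chocolate to the biscuit face: up at the start (chocolate down on the slab), down in the end. Three to five bars are present; absent ones read None from the start.
- bar2: Stiff shortbread bar, 65 (x) x 40 (y) x 12 thick, about 30 g: pale pricked biscuit, one face coated in dark chocolate. Origin: centre of the chocolate face; z points from the chocolate to the biscuit face: up at the start (chocolate down on the slab), down in the end. Three to five bars are present; absent ones read None from the start.
- bar3: Stiff shortbread bar, 65 (x) x 40 (y) x 12 thick, about 30 g: pale pricked biscuit, one face coated in dark chocolate. Origin: centre of the chocolate face; z points from the chocolate to the biscuit face: up at the start (chocolate down on the slab), down in the end. Three to five bars are present; absent ones read None from the start.
- bar4: Stiff shortbread bar, 65 (x) x 40 (y) x 12 thick, about 30 g: pale pricked biscuit, one face coated in dark chocolate. Origin: centre of the chocolate face; z points from the chocolate to the biscuit face: up at the start (chocolate down on the slab), down in the end. Three to five bars are present; absent ones read None from the start.
- bar5: Stiff shortbread bar, 65 (x) x 40 (y) x 12 thick, about 30 g: pale pricked biscuit, one face coated in dark chocolate. Origin: centre of the chocolate face; z points from the chocolate to the biscuit face: up at the start (chocolate down on the slab), down in the end. Three to five bars are present; absent ones read None from the start.
- sauce: Bystander: amber bottle, 60 across, 170 tall. Origin: centre of its underside. To be left where it is.
- jar: Bystander: glass jar with steel cap, 72 across, 100 tall. Origin: centre of its underside. To be left where it is.
- mug: Bystander: blue mug, 80 across, 95 tall. Origin: centre of its underside. To be left where it is.
- dredger: Bystander: steel cup, 66 across, 80 tall. Origin: centre of its underside. To be left where it is.
- cutter: Bystander: steel pastry cutter ring, 70 across, 35 tall. Origin: centre of its underside. To be left where it is.
- crumbs: Bystander: white bowl, 90 across, 45 tall. Origin: centre of its underside. To be left where it is.
There are look-alikes about, which are no part of the job. What is shaped like the bar3 but pink is not meant.

How it is judged:
On the way, in this order (a step that is already met when the one before it is completed fails the run):
1. the tray, still empty, stands flat and square on the pan, let go of (horizontal distance between tray and pan below 0.03 m and z of tray in the frame of pan between -0.004 and 0.006 m and angle between tray's own z axis and vertical below 0.06 rad and angle between the y axis of tray and the y axis of scale, either way round below 0.2 rad and contact force between the fingers and tray below 0.05 N and horizontal distance between each of bar1, bar2, bar3, bar4, bar5 and tray above 0.14 m), for 0.3 s.
2. tare key pressed with the empty tray on the pan (horizontal distance between tray and pan below 0.03 m and z of tray in the frame of pan between -0.004 and 0.006 m and angle between tray's own z axis and vertical below 0.06 rad and angle between the y axis of tray and the y axis of scale, either way round below 0.2 rad and value of joint key_tare above 0.003 m and horizontal distance between each of bar1, bar2, bar3, bar4, bar5 and tray above 0.14 m), for 0.05 s.
3. every bar lies chocolate side up, flat in the tray on the pan, let go of (horizontal distance between tray and pan below 0.03 m and z of tray in the frame of pan between -0.004 and 0.006 m and angle between tray's own z axis and vertical below 0.06 rad and angle between the y axis of tray and the y axis of scale, either way round below 0.2 rad and angle between each of bar1, bar2, bar3, bar4, bar5's own z axis and vertical above 2.99 rad and x of bar1 in the frame of tray between -0.066 and 0.066 m and y of bar1 in the frame of tray between -0.136 and 0.136 m and z of bar1 in the frame of tray between 0.012 and 0.022 m and contact force between the fingers and bar1 below 0.05 N and x of bar2 in the frame of tray between -0.066 and 0.066 m and y of bar2 in the frame of tray between -0.136 and 0.136 m and z of bar2 in the frame of tray between 0.012 and 0.022 m and contact force between the fingers and bar2 below 0.05 N and x of bar3 in the frame of tray between -0.066 and 0.066 m and y of bar3 in the frame of tray between -0.136 and 0.136 m and z of bar3 in the frame of tray between 0.012 and 0.022 m and contact force between the fingers and bar3 below 0.05 N and x of bar4 in the frame of tray between -0.066 and 0.066 m and y of bar4 in the frame of tray between -0.136 and 0.136 m and z of bar4 in the frame of tray between 0.012 and 0.022 m and contact force between the fingers and bar4 below 0.05 N and x of bar5 in the frame of tray between -0.066 and 0.066 m and y of bar5 in the frame of tray between -0.136 and 0.136 m and z of bar5 in the frame of tray between 0.012 and 0.022 m and contact force between the fingers and bar5 below 0.05 N and contact force between the fingers and tray below 0.05 N), for 0.3 s.
4. product key (middle square key) pressed (all of step 3 and value of joint key_b above 0.003 m), for 0.05 s.
5. print key (round) pressed (all of step 3 and value of joint key_print above 0.003 m), for 0.05 s.
At the end, for the whole second after the job is handed in: The tray stands flat on the wooden board, within 40 mm of its centre and 0.25 rad of square; every bar present lies in the tray flat on its floor (not on another bar or on the rim), chocolate side up within 0.15 rad; all keys are up and the tray is at rest (horizontal distance between tray and board below 0.04 m and z of tray in the frame of board between 0.014 and 0.024 m and angle between tray's own z axis and vertical below 0.06 rad and angle between the y axis of tray and the y axis of board, either way round below 0.25 rad and angle between each of bar1, bar2, bar3, bar4, bar5's own z axis and vertical above 2.99 rad and x of bar1 in the frame of tray between -0.066 and 0.066 m and y of bar1 in the frame of tray between -0.136 and 0.136 m and z of bar1 in the frame of tray between 0.012 and 0.022 m and contact force between the fingers and bar1 below 0.05 N and x of bar2 in the frame of tray between -0.066 and 0.066 m and y of bar2 in the frame of tray between -0.136 and 0.136 m and z of bar2 in the frame of tray between 0.012 and 0.022 m and contact force between the fingers and bar2 below 0.05 N and x of bar3 in the frame of tray between -0.066 and 0.066 m and y of bar3 in the frame of tray between -0.136 and 0.136 m and z of bar3 in the frame of tray between 0.012 and 0.022 m and contact force between the fingers and bar3 below 0.05 N and x of bar4 in the frame of tray between -0.066 and 0.066 m and y of bar4 in the frame of tray between -0.136 and 0.136 m and z of bar4 in the frame of tray between 0.012 and 0.022 m and contact force between the fingers and bar4 below 0.05 N and x of bar5 in the frame of tray between -0.066 and 0.066 m and y of bar5 in the frame of tray between -0.136 and 0.136 m and z of bar5 in the frame of tray between 0.012 and 0.022 m and contact force between the fingers and bar5 below 0.05 N and contact force between the fingers and tray below 0.05 N and value of joint each of key_tare, key_a, key_b, key_c, key_print below 0.002 m and linear speed of tray below 0.02 m/s); the robot touches nothing.
It fails at once if a square key other than the product key is pressed (value of joint any of key_a, key_c above 0.003 m).
It fails at once if two keys are pressed at once (value of joint each of key_tare, key_b above 0.003 m or value of joint each of key_tare, key_print above 0.003 m or value of joint each of key_b, key_print above 0.003 m).
It fails at once if tare key pressed with a bar in the tray (value of joint key_tare above 0.003 m and horizontal distance between any of bar1, bar2, bar3, bar4, bar5 and tray below 0.1 m).
It fails at once if product or print key pressed while a bar is not in the tray (value of joint any of key_b, key_print above 0.003 m and horizontal distance between any of bar1, bar2, bar3, bar4, bar5 and tray above 0.14 m).
It fails at once if another thing on the bench is moved more than 30 mm (distance of any of sauce, jar, mug, dredger, cutter, crumbs from where it was at the start of the episode above 0.03 m).
Of bar1, bar2, bar3, bar4, bar5 only 3 to 5 are there at a start; the rules pass over those that are not, and their reading is None.
At some moment in a run one of bar1, bar2, bar3, bar4, bar5 may be knocked a few centimetres aside while the robot is not near it.
It also fails if it takes over 200 s, if anything falls off the work surface, if the arm or the gripper's body presses on something with over 40 N, if the wrist force passes 120 N, or if a joint passes its speed limit or range.

## Working session

There is one attempt and no reset: what is moved stays moved. The work goes in short steps, Python scripts to look and compute and a tool call to move; the robot and the scene stay as the last step left them, time stands still between calls to the robot, and variables do not carry over. Pictures are saved under pics/ and viewed, at most 14 in all, crops included, and the job is handed in when it is done.

Besides the shell and the picture viewer there is one more tool, called after "Request:" by a JSON object that holds its "fn" and its "kwargs". carry_out: Moves the arm, as the interface text tells. Its arguments: {"type":"object","properties":{"motion":{"type":"array"},"hand":{"type":"number"},"grip_force":{"type":"number"}},"required":["motion"]}

```bash
mkdir -p pics
python3 - <<'E'
from workcell import *
import cv2
o=get_obs()
for k in o: print(k,o[k])
for n in("side","top"):
    c=camera(n); cv2.imwrite(f"pics/{n}0.png",c["img"][:,:,::-1]); print(n,c["fx"],c["fy"],c["cx"],c["cy"],c["extrinsics"],[k for k in c])
E
```

```text
clock 0.0
joint_pos [ 1.23942815  0.33285293 -0.06473277  1.46092437  0.02160423  1.34991613
 -0.08852889]
joint_velocities [ 1.52395408e-03 -6.75395929e-04  1.30212091e-03 -5.73580620e-04
  4.61559420e-05  1.20244841e-03  1.70314668e-04]
tau [ 2.91696670e-04 -6.25450516e+01  4.90960618e-02 -3.91610026e+01
  1.61564257e-02  9.85471270e-03  2.29309768e-05]
position [ 0.18982681 -0.59508281  0.23053594]
ee_rot [ 9.88104365e-01  1.53783191e-01 -1.37223764e-04 -6.88897527e-04]
ft_force [-0.85198938 -0.26946332 -0.40661626]
torque [-0.00133127  0.0361635   0.06138344]
grasp_force 0.0
grip_width 0.998279295935945
side 441.09064843665226 441.09064843665226 324.16127013257153 197.6997948855775 [[ 0.72980895  0.49790474 -0.468476   -0.18851474]
 [-0.68360869  0.53912568 -0.49195799 -0.78960591]
 [ 0.00761922  0.67928961  0.73383075  1.22685058]
 [ 0.          0.          0.          1.        ]] ['img', 'fx', 'fy', 'cx', 'cy', 'extrinsics']
top 362.0399995697898 362.0399995697898 327.27985897592026 201.37008857048468 [[-0.0079232   0.99119995 -0.13213582  0.37572815]
 [-0.99991445 -0.00922856 -0.00926943 -0.03330127]
 [-0.01040728  0.13205108  0.99118828  1.10624935]
 [ 0.          0.          0.          1.        ]] ['img', 'fx', 'fy', 'cx', 'cy', 'extrinsics']
```

View pics/side0.png

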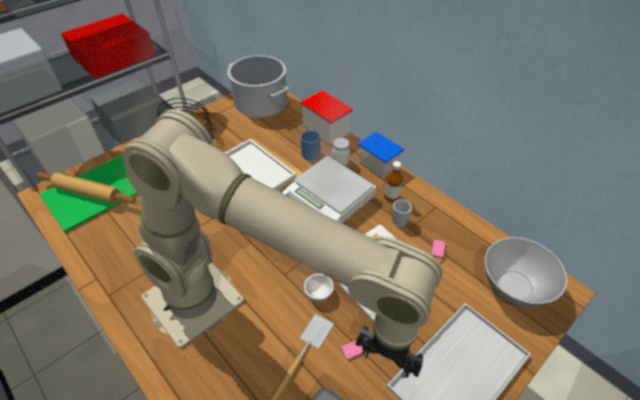

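View pics/top0.png

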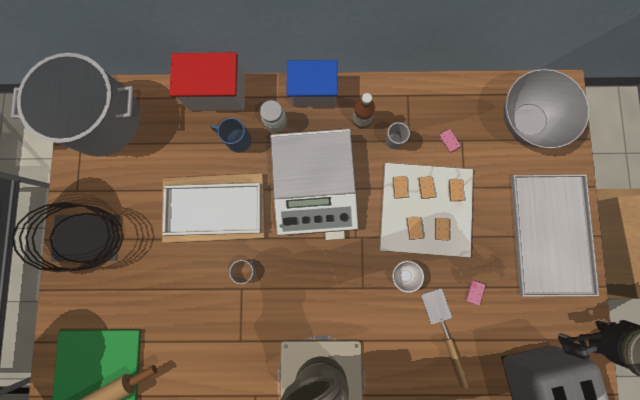

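The top view shows:
- **Left:** board with the tray at about (212,208).
- **Middle:** scale, with the pan at (313,160) and the key row at about y=218.
- **Right:** slab with five pale bars at (400,187), (427,187), (457,190), (415,228) and (442,229).
- **Bar candidates:** the pink pieces at (450,140) and (476,292) are the excluded look-alikes. The five biscuit-coloured ones on the slab fit the description.

I'll confirm this in an enlarged crop.

```bash
cat > h.py <<'E'
import numpy as np, cv2
from workcell import *
def ray(c,px,z):
    """pixels (n,2) -> world xy on plane z"""
    px=np.atleast_2d(np.asarray(px,float)); E=c["extrinsics"]
    d=np.c_[(px[:,0]-c["cx"])/c["fx"],-(px[:,1]-c["cy"])/c["fy"],-np.ones(len(px))]@E[:3,:3].T
    return E[:3,3]+d*((z-E[2,3])/d[:,2])[:,None]
def blobs(c,mask,z,amin,amax=1e9):
    """min-area rects on plane z: centre, sizes (mm), angle of long side from world x (deg), pixel"""
    out=[]
    for k in cv2.findContours(mask.astype(np.uint8),cv2.RETR_EXTERNAL,cv2.CHAIN_APPROX_NONE)[0]:
        if not amin<cv2.contourArea(k)<amax: continue
        w=ray(c,k[:,0,:],z)[:,:2]
        (x,y),(a,b),t=cv2.minAreaRect((w*1000).astype(np.float32))
        if b>a:a,b,t=b,a,t+90
        t=(t+90)%180-90
        out.append((round(x,1),round(y,1),round(a),round(b),round(t,1),k[:,0].mean(0).round().tolist()))
    return out
def hsv(c): return cv2.cvtColor(c["img"],cv2.COLOR_RGB2HSV)
E
python3 - <<'E'
from h import *
c=camera("top"); im=c["img"]
cv2.imwrite("pics/crop.png",cv2.resize(im[110:290,155:480],None,fx=2.46,fy=2.46,interpolation=cv2.INTER_CUBIC)[:,:,::-1])
h=hsv(c); H,S,V=[h[...,i].astype(int) for i in range(3)]
bar=(H<22)&(S>70)&(V>120); m=np.zeros_like(bar); m[168:252,384:472]=1
for b in blobs(c,bar&m,.027,80):print("bar",b)
w=(S<40)&(V>150)
for z in(.015,.038,.075):
  print(z)
  for b in blobs(c,w,z,800):print(b)
for p in[(400,187),(380,200),(212,208),(212,179),(212,237),(313,160),(300,200),(320,219)]:print(p,h[p[1],p[0]])
E
```

```text
bar (435.1, -363.1, 63, 36, -2.7, [442.0, 229.0])
bar (438.4, -281.8, 63, 41, 5.5, [414.0, 228.0])
bar (550.7, -411.5, 62, 40, 0.8, [456.0, 190.0])
bar (561.7, -242.7, 62, 41, 2.2, [400.0, 187.0])
bar (561.3, -322.7, 64, 40, 6.3, [426.0, 187.0])
0.015
(502.5, 330.7, 292, 152, -88.9, [207.0, 207.0])
(417.7, -702.2, 358, 220, -0.1, [556.0, 239.0])
(495.9, -323.5, 268, 268, 85.2, [427.0, 210.0])
(573.5, 18.3, 337, 248, 3.7, [315.0, 192.0])
(785.4, -680.4, 151, 102, -58.5, [538.0, 116.0])
(790.0, -865.9, 247, 142, 1.9, [600.0, 114.0])
(846.8, 818.1, 332, 311, 15.2, [57.0, 107.0])
0.038
(499.9, 323.0, 286, 148, -88.9, [207.0, 207.0])
(416.8, -688.1, 351, 216, -0.1, [556.0, 239.0])
(493.4, -317.4, 263, 262, 85.2, [427.0, 210.0])
(569.3, 17.2, 330, 242, 3.7, [315.0, 192.0])
(776.7, -666.8, 148, 100, -58.5, [538.0, 116.0])
(781.3, -848.4, 241, 139, 1.9, [600.0, 114.0])
(836.9, 800.1, 325, 305, 15.2, [57.0, 107.0])
0.075
(495.6, 310.7, 276, 143, -88.9, [207.0, 207.0])
(415.4, -665.5, 339, 208, -0.1, [556.0, 239.0])
(489.3, -307.6, 254, 253, 85.2, [427.0, 210.0])
(562.6, 15.4, 319, 234, 3.7, [315.0, 192.0])
(762.9, -644.8, 143, 96, -58.5, [538.0, 116.0])
(767.3, -820.1, 233, 134, 1.9, [600.0, 114.0])
(820.9, 771.3, 314, 294, 15.2, [57.0, 107.0])
(400, 187) [ 15 124 189]
(380, 200) [ 14 121 139]
(212, 208) [ 30   3 199]
(212, 179) [ 16 108 167]
(212, 237) [ 16 110 185]
(313, 160) [ 10   9 165]
(300, 200) [46 29 97]
(320, 219) [ 8 20 52]
```

View pics/crop.png

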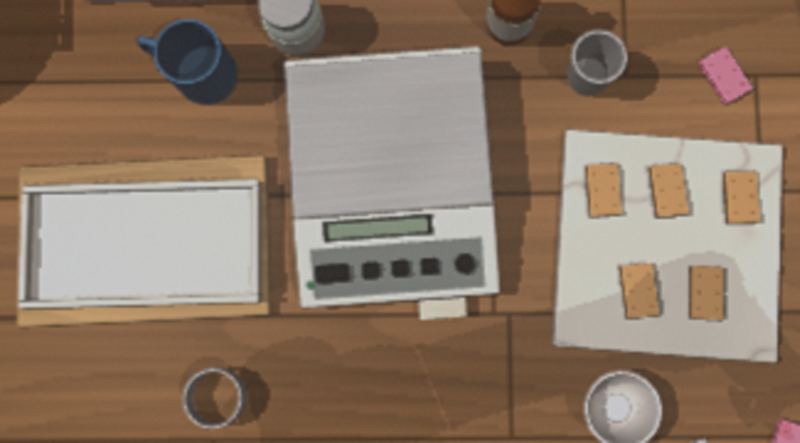

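The enlarged crop confirms it. The five pale pricked biscuit bars are on the marble, and the pink ones are off it and not meant. Keys in the crop: tare (331,273), product (400,268), print (465,263).

Run:
```python
from h import *
from scipy.spatial.transform import Rotation as R
c=camera("top"); f=lambda p:np.array(p)/2.46+[155,110]
P=ray(c,f([(285,62),(480,47),(492,205),(295,217)]),.075)[:,:2]*1000
print("pan corners",P.round(1).tolist(),P.mean(0)); 
e=P[0]-P[1];g=P[3]-P[2]; print("yaw of y axis",np.degrees(np.arctan2(-e[0],e[1])),np.degrees(np.arctan2(-g[0],g[1])),np.linalg.norm(e),np.linalg.norm(P[0]-P[3]))
B=ray(c,f([(22,170),(265,157),(268,314),(18,325)]),.018)[:,:2]*1000
e=B[0]-B[1];g=B[3]-B[2];print("board",B.round(1).tolist(),B.mean(0),np.degrees(np.arctan2(-e[0],e[1])),np.degrees(np.arctan2(-g[0],g[1])))
T=ray(c,f([(22,186),(259,180),(259,300),(22,306)]),.038)[:,:2]*1000
print("tray",T.round(1).tolist(),T.mean(0))
V=hsv(c)[...,2]; m=np.zeros(V.shape,bool); m[208:230,280:352]=1
for b in blobs(c,(V<40)&m,.056,20):print("key",b)
print(R.from_quat(get_obs()["ee_rot"]).as_matrix().round(3))
```

```text
pan corners [[711.7, 141.3], [727.7, -92.8], [535.8, -103.7], [523.8, 127.1]] [624.73715606  17.99676358]
yaw of y axis 3.901314100442863 2.9807645124454223 234.56171094167266 188.43210448106484
board [[594.5, 478.2], [608.0, 174.4], [412.9, 167.6], [402.0, 473.1]] [504.3317848  323.30564813] 2.5390739857524878 2.0326434777967073
tray [[570.5, 467.7], [575.1, 177.4], [429.0, 175.0], [424.2, 460.1]] [499.71781284 320.07298199]
[[ 0.953  0.304 -0.   ]
 [ 0.304 -0.953  0.001]
 [-0.    -0.001 -1.   ]]
```

Request:
{"fn": "carry_out", "kwargs": {"motion": [{"xyz":[0.366,-0.193,-0.02],"angular":[0,0,-72.3]},{"xyz":[0.366,-0.193,-0.02],"angular":[0,0,-72.3]},{"xyz":[0.366,-0.193,-0.02],"angular":[0,0,-72.3]},{"xyz":[0.366,-0.193,-0.02],"angular":[0,0,-72.3]},{"xyz":[0.366,-0.193,-0.02],"angular":[0,0,-72.3]},{"xyz":[0.366,-0.193,-0.02],"angular":[0,0,-72.3]},{"xyz":[0.366,-0.193,-0.02],"angular":[0,0,-72.3]},{"xyz":[0.366,-0.193,-0.02],"angular":[0,0,-72.3]},{"xyz":[0.366,-0.193,-0.02],"angular":[0,0,-72.3]},{"xyz":[0.366,-0.193,-0.02],"angular":[0,0,-72.3]},{"xyz":[0.366,-0.193,-0.02],"angular":[0,0,-72.3]}], "hand": 0.4}}

```text
clock: 1.3
position: [0.4795, -0.3009, 0.2511]
ee_rot: [0.708, 0.706, -0.0, -0.0]
ft_force: [-1.5, -0.3, -0.1]
grip_width: 0.402
grasp_force: 0.0
```

Request:
{"fn": "carry_out", "kwargs": {"motion": [{"xyz":[0.05,-0.004,0],"angular":[0,0,0]},{"xyz":[0.1,-0.008,0],"angular":[0,0,0]},{"xyz":[0.15,-0.012,0],"angular":[0,0,0]},{"xyz":[0.2,-0.016,0],"angular":[0,0,0]},{"xyz":[0.25,-0.02,0],"angular":[0,0,0]},{"xyz":[0.3,-0.024,0],"angular":[0,0,0]},{"xyz":[0.35,-0.028,0],"angular":[0,0,0]},{"xyz":[0.4,-0.032,0],"angular":[0,0,0]},{"xyz":[0.45,-0.036,0],"angular":[0,0,0]},{"xyz":[0.5,-0.04,0],"angular":[0,0,0]},{"xyz":[0.55,-0.044,0],"angular":[0,0,-1]},{"xyz":[0.59,-0.05,0],"angular":[0,0,-1]}]}}

```text
clock: 2.5
position: [0.4306, 0.2902, 0.2513]
ee_rot: [0.702, 0.712, 0.0, 0.0]
ft_force: [0.7, -0.9, 0.7]
grip_width: 0.399
grasp_force: 0.0
```

Request:
{"fn": "carry_out", "kwargs": {"motion": [{"xyz":[0.031,0.001,0.15],"angular":[0,0,0]},{"xyz":[0.031,0.001,0.15],"angular":[0,0,0]},{"xyz":[0.031,0.001,0.15],"angular":[0,0,0]},{"xyz":[0.031,0.001,0.15],"angular":[0,0,0]}]}}

```text
clock: 2.9
position: [0.4283, 0.3177, 0.0955]
ee_rot: [0.702, 0.712, -0.005, -0.001]
ft_force: [-0.2, -0.7, 0.0]
grip_width: 0.403
grasp_force: 0.0
```

Run:
```python
from h import *
o=get_obs();print(o["position"],o["joint_pos"])
c=camera("top"); cv2.imwrite("pics/a.png",cv2.resize(c["img"][150:270,140:300],None,fx=4,fy=4,interpolation=cv2.INTER_CUBIC)[:,:,::-1])
```

```text
[0.42831031 0.31766501 0.09551324] [ 0.06605538  0.41657123 -0.93631505  1.81444306  0.36960595  1.10870646
 -0.98588154]
```

View pics/a.png

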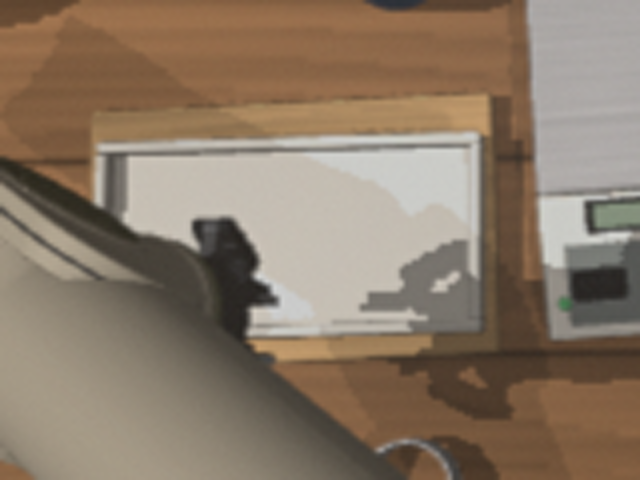

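The gripper is open over the near long wall of the tray at crop (240,300), and the tray rim sits about where I computed. Descending.

Request:
{"fn": "carry_out", "kwargs": {"motion": [{"xyz":[0,0,0],"angular":[0,0,0]},{"xyz":[0,0,0.03],"angular":[0,0,0]},{"xyz":[0,0,0.055],"angular":[0,0,0]},{"xyz":[0,0,0.065],"angular":[0,0,0]},{"xyz":[0,0,0.065],"angular":[0,0,0]},{"xyz":[0,0,0.065],"angular":[0,0,0]}]}}

```text
clock: 3.55
position: [0.4317, 0.3211, 0.0383]
ee_rot: [0.701, 0.713, 0.001, 0.0]
ft_force: [0.1, -0.4, 0.5]
grip_width: 0.398
grasp_force: 0.0
```

Request:
{"fn": "carry_out", "kwargs": {"motion": [{"xyz":[0,0,0.01],"angular":[0,0,0]},{"xyz":[0,0,0.01],"angular":[0,0,0]},{"xyz":[0,0,0.01],"angular":[0,0,0]}]}}

```text
clock: 3.85
position: [0.4306, 0.3207, 0.0264]
ee_rot: [0.701, 0.713, -0.0, 0.0]
ft_force: [0.4, -0.5, -1.2]
grip_width: 0.399
grasp_force: 0.0
```

Request:
{"fn": "carry_out", "kwargs": {"motion": [{"xyz":[0,0,0],"angular":[0,0,0]},{"xyz":[0,0,0],"angular":[0,0,0]},{"xyz":[0,0,0],"angular":[0,0,0]},{"xyz":[0,0,0],"angular":[0,0,0]},{"xyz":[0,0,0],"angular":[0,0,0]},{"xyz":[0,0,0],"angular":[0,0,0]}], "hand": 0, "grip_force": 70}}

```text
clock: 4.45
position: [0.4308, 0.3209, 0.0267]
ee_rot: [0.701, 0.713, 0.0, 0.0]
ft_force: [-1.1, -0.6, 5.8]
grip_width: 0.079
grasp_force: 70.0
```

Run:
```python
from h import *
c=camera("top"); f=lambda p:np.array(p)/2.46+[155,110]
print(ray(c,f([(300,55),(215,105),(512,42),(592,95)]),0).round(3))
V=hsv(c)[...,2]; print(V[219,278:352:3])
m=np.zeros(V.shape,bool); m[208:230,280:352]=1
for b in blobs(c,(V<62)&m,.056,12):print("key",b)
```

```text
[[ 0.745  0.135  0.   ]
 [ 0.68   0.243  0.   ]
 [ 0.759 -0.138  0.   ]
 [ 0.688 -0.239  0.   ]]
[147 127  42  43  42  43  56  89  51  44  48  90  52  43  47 120  68  48
  51 124 125  54  48  70 125]
key (460.6, 86.9, 38, 20, 89.5, [289.0, 221.0])
key (464.3, 6.8, 18, 17, -0.3, [317.0, 219.0])
key (463.1, 41.8, 20, 17, -0.1, [305.0, 220.0])
key (466.9, -28.1, 18, 17, -0.5, [329.0, 218.0])
key (469.5, -70.3, 19, 18, -45.6, [344.0, 217.0])
```

Request:
{"fn": "carry_out", "kwargs": {"motion": [{"xyz":[0,0,-0.02],"angular":[0,0,0]},{"xyz":[0,0,-0.04],"angular":[0,0,0]},{"xyz":[0,0,-0.07],"angular":[0,0,0]},{"xyz":[0,0,-0.09],"angular":[0,0,0]},{"xyz":[0,0,-0.09],"angular":[0,0,0]},{"xyz":[0,0,-0.09],"angular":[0,0,0]}]}}

```text
clock: 5.1
position: [0.4304, 0.3202, 0.1155]
ee_rot: [0.701, 0.713, -0.0, 0.0]
ft_force: [-0.2, -0.9, -2.7]
grip_width: 0.077
grasp_force: 69.1
```

Request:
{"fn": "carry_out", "kwargs": {"motion": [{"xyz":[-0.03,0,0],"angular":[0,0,0]},{"xyz":[-0.06,0,0],"angular":[0,0,0]},{"xyz":[-0.1,0,0],"angular":[0,0,0]},{"xyz":[-0.14,0,0],"angular":[0,0,0]},{"xyz":[-0.18,0.01,0],"angular":[0,0,0]},{"xyz":[-0.22,0.03,0],"angular":[0,0,-1]},{"xyz":[-0.25,0.05,0],"angular":[0,0,-2.3]},{"xyz":[-0.28,0.075,0],"angular":[0,0,-2.3]},{"xyz":[-0.3,0.1,0],"angular":[0,0,-2.3]},{"xyz":[-0.308,0.118,0],"angular":[0,0,-2.3]},{"xyz":[-0.308,0.118,0],"angular":[0,0,-2.3]},{"xyz":[-0.308,0.118,0],"angular":[0,0,-2.3]}]}}

```text
clock: 6.3
position: [0.5527, 0.0151, 0.1146]
ee_rot: [0.686, 0.727, -0.001, -0.001]
ft_force: [-0.2, -0.4, -1.9]
grip_width: 0.081
grasp_force: 69.1
```

Run:
```python
from h import *
o=get_obs();print(o["position"],o["joint_pos"])
c=camera("top"); cv2.imwrite("pics/b.png",cv2.resize(c["img"][100:250,215:415],None,fx=3,fy=3,interpolation=cv2.INTER_CUBIC)[:,:,::-1])
```

```text
[0.55272804 0.01509367 0.11455796] [ 0.57672197  0.39092357 -0.82087591  1.75651127  0.31134571  1.13331353
 -0.28352499]
```

View pics/b.png

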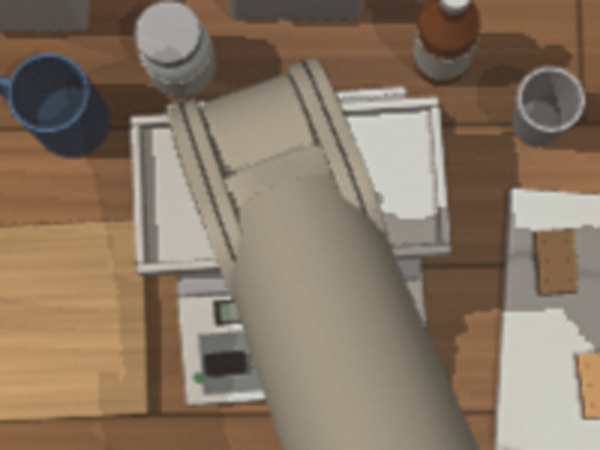

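The tray is held level over the pan, with rim corners in the crop at (133,118), (437,98), (448,252) and (138,272). Clear of the jar and mug. Lowering.

Request:
{"fn": "carry_out", "kwargs": {"motion": [{"xyz":[0,0.002,0.015],"angular":[0,0,0]},{"xyz":[0,0.002,0.025],"angular":[0,0,0]},{"xyz":[0,0.002,0.03],"angular":[0,0,0]},{"xyz":[0,0.002,0.033],"angular":[0,0,0]},{"xyz":[0,0.002,0.033],"angular":[0,0,0]}]}}

```text
clock: 6.85
position: [0.5554, 0.0151, 0.0838]
ee_rot: [0.686, 0.727, -0.001, 0.0]
ft_force: [-4.6, 0.2, 6.3]
grip_width: 0.082
grasp_force: 70.3
```

Touched down. Release and rise.

Request:
{"fn": "carry_out", "kwargs": {"motion": [{"xyz":[0,0,0],"angular":[0,0,0]},{"xyz":[0,0,0],"angular":[0,0,0]},{"xyz":[0,0,0],"angular":[0,0,0]},{"xyz":[0,0,-0.02],"angular":[0,0,0]},{"xyz":[0,0,-0.06],"angular":[0,0,0]},{"xyz":[0,0,-0.1],"angular":[0,0,0]}], "hand": 0.35}}

```text
clock: 7.45
position: [0.5554, 0.015, 0.1841]
ee_rot: [0.686, 0.727, -0.0, -0.001]
ft_force: [0.4, 1.1, 0.4]
grip_width: 0.349
grasp_force: 0.0
```

Request:
{"fn": "carry_out", "kwargs": {"motion": [{"xyz":[0.04,-0.05,0],"angular":[0,0,0]},{"xyz":[0.076,-0.09,0.03],"angular":[0,0,0]},{"xyz":[0.076,-0.09,0.03],"angular":[0,0,0]},{"xyz":[0.076,-0.09,0.03],"angular":[0,0,0]}], "hand": 0, "grip_force": 30}}

```text
clock: 7.85
position: [0.459, 0.0873, 0.1524]
ee_rot: [0.685, 0.728, -0.001, 0.0]
ft_force: [-0.5, -0.2, 0.2]
grip_width: 0.0
grasp_force: 0.0
```

Run:
```python
from h import *
from scipy.spatial.transform import Rotation as R
o=get_obs();print(o["position"],o["joint_pos"]); print(R.from_quat(o["ee_rot"]).as_matrix().round(3))
c=camera("side"); cv2.imwrite("pics/d.png",cv2.resize(c["img"][110:260,220:420],None,fx=3,fy=3,interpolation=cv2.INTER_CUBIC)[:,:,::-1])
```

```text
[0.45901178 0.08734124 0.15237699] [ 0.6110158   0.13690034 -0.94024548  1.9231156   0.122909    1.14210513
 -0.31492384]
[[-0.061  0.998 -0.001]
 [ 0.998  0.061 -0.002]
 [-0.002 -0.001 -1.   ]]
```

View pics/d.png

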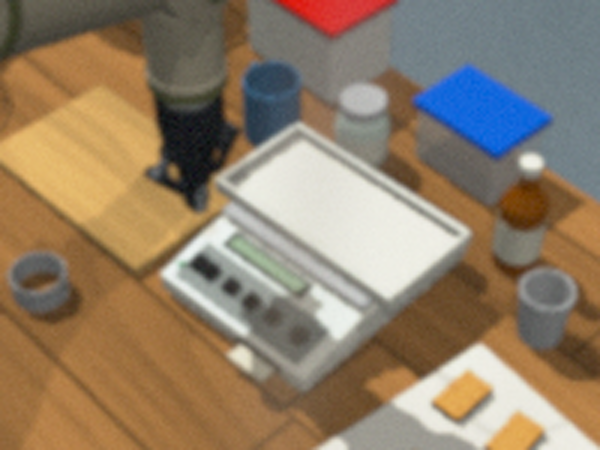

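The tray stands square on the pan and the tare key is free in front of it. Approaching the tare key along its normal.

Request:
{"fn": "carry_out", "kwargs": {"motion": [{"xyz":[-0.001,-0.001,0.04],"angular":[-8,0,0]},{"xyz":[-0.001,-0.001,0.08],"angular":[-12.6,0,0]},{"xyz":[-0.001,-0.001,0.08],"angular":[-12.6,0,0]},{"xyz":[-0.001,-0.001,0.08],"angular":[-12.6,0,0]}]}}

```text
clock: 8.3
position: [0.4605, 0.0838, 0.0734]
ee_rot: [0.683, 0.723, 0.079, 0.075]
ft_force: [0.7, -0.2, 0.6]
grip_width: -0.002
grasp_force: 0.0
```

Request:
{"fn": "carry_out", "kwargs": {"motion": [{"xyz":[0,0,0.008],"angular":[0,0,0]},{"xyz":[0,0,0.014],"angular":[0,0,0]},{"xyz":[0,0,0.018],"angular":[0,0,0]},{"xyz":[0,0,0.018],"angular":[0,0,0]}]}}

```text
clock: 8.7
position: [0.4657, 0.085, 0.0562]
ee_rot: [0.682, 0.723, 0.08, 0.075]
ft_force: [0.5, 0.1, 2.2]
grip_width: -0.003
grasp_force: 0.7
```

Request:
{"fn": "carry_out", "kwargs": {"motion": [{"xyz":[0,-0.002,0.002],"angular":[0,0,0]},{"xyz":[0,-0.002,0.004],"angular":[0,0,0]},{"xyz":[0,-0.002,0.006],"angular":[0,0,0]},{"xyz":[0,-0.002,0.006],"angular":[0,0,0]}]}}

```text
clock: 9.1
position: [0.4647, 0.085, 0.0518]
ee_rot: [0.682, 0.723, 0.079, 0.077]
ft_force: [-27.0, -3.3, 55.0]
grip_width: 0.002
grasp_force: 29.7
```

Request:
{"fn": "carry_out", "kwargs": {"motion": [{"xyz":[0,0,-0.01],"angular":[0,0,0]},{"xyz":[0,0,-0.04],"angular":[0,0,0]},{"xyz":[0,0,-0.09],"angular":[8,0,0]},{"xyz":[0,0,-0.12],"angular":[12.6,0,0]},{"xyz":[0,0,-0.12],"angular":[12.6,0,0]},{"xyz":[0,0,-0.12],"angular":[12.6,0,0]}], "hand": 1}}

```text
clock: 9.7
position: [0.4383, 0.0833, 0.1668]
ee_rot: [0.687, 0.727, 0.0, 0.0]
ft_force: [-0.4, 0.1, -1.1]
grip_width: 0.993
grasp_force: 0.0
```

Run:
```python
from h import *
from scipy.spatial.transform import Rotation as R
o=get_obs();print(o["position"],o["joint_pos"]); print(R.from_quat(o["ee_rot"]).as_matrix().round(3))
c=camera("top");h=hsv(c); H,S,V=[h[...,i].astype(int) for i in range(3)]
bar=(H<22)&(S>70)&(V>90); m=np.zeros_like(bar); m[168:252,384:472]=1
for b in blobs(c,bar&m,.027,80):print("bar",b)
for b in blobs(c,(S<40)&(V>150),.095,2000):print(b)
```

```text
[0.43832379 0.08327605 0.16677176] [ 0.67071797  0.04671064 -0.96238378  1.95483629  0.04203226  1.1591513
 -0.2507182 ]
[[-0.057  0.998  0.001]
 [ 0.998  0.057  0.   ]
 [ 0.     0.001 -1.   ]]
bar (435.2, -363.1, 63, 36, -2.7, [442.0, 229.0])
bar (438.4, -282.7, 63, 38, 6.0, [415.0, 228.0])
bar (550.6, -410.8, 61, 42, -0.5, [456.0, 190.0])
bar (561.8, -242.8, 62, 41, 3.0, [400.0, 187.0])
bar (561.3, -322.6, 64, 41, 5.6, [426.0, 187.0])
(414.6, -653.2, 332, 204, -0.1, [556.0, 239.0])
(487.2, -302.1, 249, 248, 85.1, [434.0, 201.0])
(617.8, 11.7, 271, 137, -86.5, [317.0, 164.0])
(784.6, 787.8, 390, 274, -37.0, [47.0, 119.0])
```

Request:
{"fn": "carry_out", "kwargs": {"motion": [{"xyz":[-0.049,0.008,-0.04],"angular":[0,0,1]},{"xyz":[-0.098,0.017,-0.04],"angular":[0,0,2]},{"xyz":[-0.146,0.025,-0.04],"angular":[0,0,3.3]},{"xyz":[-0.195,0.034,-0.04],"angular":[0,0,3.3]},{"xyz":[-0.244,0.042,-0.04],"angular":[0,0,3.3]},{"xyz":[-0.293,0.051,-0.04],"angular":[0,0,3.3]},{"xyz":[-0.342,0.06,-0.04],"angular":[0,0,3.3]},{"xyz":[-0.39,0.068,-0.04],"angular":[0,0,3.3]},{"xyz":[-0.44,0.077,-0.04],"angular":[0,0,3.3]},{"xyz":[-0.488,0.085,-0.04],"angular":[0,0,3.3]},{"xyz":[-0.488,0.085,-0.04],"angular":[0,0,3.3]}]}}

```text
clock: 10.85
position: [0.5485, -0.4053, 0.2028]
ee_rot: [0.709, 0.705, -0.001, -0.001]
ft_force: [-1.3, 0.6, 0.0]
grip_width: 1.0
grasp_force: 0.0
```

Request:
{"fn": "carry_out", "kwargs": {"motion": [{"xyz":[0,0,0.02],"angular":[0,8,0]},{"xyz":[0,0,0.04],"angular":[0,16,0]},{"xyz":[0,0,0.06],"angular":[0,24,0]},{"xyz":[0,0,0.08],"angular":[0,32,0]},{"xyz":[0,0,0.1],"angular":[0,40,0]},{"xyz":[0,0,0.12],"angular":[0,45,0]},{"xyz":[0,0,0.12],"angular":[0,45,0]},{"xyz":[0,0,0.12],"angular":[0,45,0]}]}}

```text
clock: 11.65
position: [0.551, -0.3979, 0.0858]
ee_rot: [0.653, 0.653, 0.27, -0.271]
ft_force: [-0.4, -0.6, 1.0]
grip_width: 1.002
grasp_force: 0.0
```

```bash
cat >> h.py <<'E'
from scipy.spatial.transform import Rotation as R
def to(p):
    """print shift in the tool frame to reach world point p (m)"""
    o=get_obs(); M=R.from_quat(o["ee_rot"]).as_matrix()
    print("pos",o["position"].round(4),"q",o["joint_pos"].round(2),"F",o["ft_force"].round(1),"\n",M.round(3),"\nshift",(M.T@(np.array(p)-o["position"])).round(4))
E
python3 - <<'E'
from h import *
to([.5515,-.407,.045])
E
```

```text
pos [ 0.551  -0.3979  0.0858] q [ 1.08  1.1  -0.64  0.86 -0.06  1.78  0.6 ] F [-0.4 -0.6  1. ] 
 [[-0.     1.    -0.001]
 [ 0.707  0.001  0.707]
 [ 0.707 -0.001 -0.707]] 
shift [-0.0353  0.0005  0.0224]
```

Request:
{"fn": "carry_out", "kwargs": {"motion": [{"xyz":[-0.018,0,0.011],"angular":[0,0,0]},{"xyz":[-0.035,0.0005,0.0225],"angular":[0,0,0]},{"xyz":[-0.046,0.0005,0.033],"angular":[0,0,0]},{"xyz":[-0.046,0.0005,0.033],"angular":[0,0,0]},{"xyz":[-0.046,0.0005,0.033],"angular":[0,0,0]}]}}

```text
clock: 12.15
position: [0.5514, -0.4079, 0.031]
ee_rot: [0.653, 0.653, 0.271, -0.271]
ft_force: [-0.4, -0.5, -0.2]
grip_width: 1.005
grasp_force: 0.0
```

Run:
```python
from h import *
to([.5515,-.407,.021])
c=camera("top"); cv2.imwrite("pics/e.png",cv2.resize(c["img"][150:260,380:540],None,fx=4,fy=4,interpolation=cv2.INTER_CUBIC)[:,:,::-1])
```

```text
pos [ 0.5514 -0.4079  0.031 ] q [ 1.07  1.17 -0.62  0.84 -0.04  1.74  0.64] F [-0.4 -0.5 -0.2] 
 [[-0.     1.    -0.   ]
 [ 0.707  0.     0.707]
 [ 0.707  0.    -0.707]] 
shift [-0.0064  0.0001  0.0078]
```

View pics/e.png

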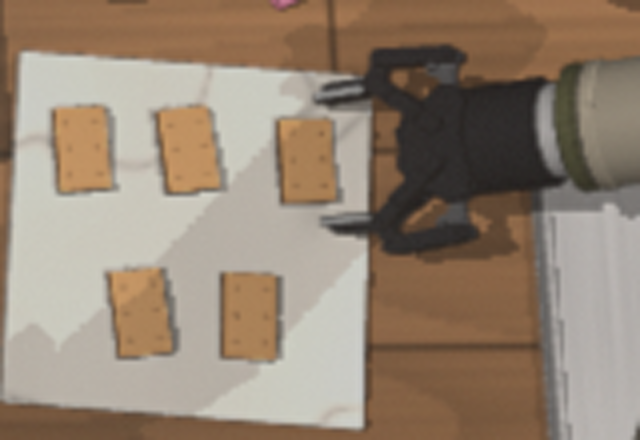

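The fingers straddle the rightmost upper bar, tips at crop (318,95) and (325,222), bar centre at (308,160). That is centred. Lowering and closing.

Request:
{"fn": "carry_out", "kwargs": {"motion": [{"xyz":[-0.006,0,0.008],"angular":[0,0,0]},{"xyz":[-0.006,0,0.008],"angular":[0,0,0]},{"xyz":[-0.006,0,0.008],"angular":[0,0,0]}]}}

```text
clock: 12.5
position: [0.5512, -0.4067, 0.0207]
ee_rot: [0.653, 0.653, 0.271, -0.271]
ft_force: [-0.4, 0.1, -0.4]
grip_width: 1.001
grasp_force: 0.0
```

Request:
{"fn": "carry_out", "kwargs": {"motion": [{"xyz":[0,0,0],"angular":[0,0,0]},{"xyz":[0,0,0],"angular":[0,0,0]},{"xyz":[0,0,0],"angular":[0,0,0]},{"xyz":[0,0,0],"angular":[0,0,0]}], "hand": 0, "grip_force": 40}}

```text
clock: 12.9
position: [0.5514, -0.4074, 0.0215]
ee_rot: [0.653, 0.653, 0.271, -0.27]
ft_force: [0.5, -1.3, 4.7]
grip_width: 0.735
grasp_force: 44.1
```

Request:
{"fn": "carry_out", "kwargs": {"motion": [{"xyz":[0.03,0,-0.03],"angular":[0,0,0]},{"xyz":[0.06,0,-0.06],"angular":[0,0,0]},{"xyz":[0.095,0,-0.095],"angular":[0,-8,0]},{"xyz":[0.127,0,-0.127],"angular":[0,-16,0]},{"xyz":[0.154,0.01,-0.1],"angular":[0,-24,0]},{"xyz":[0.181,0.02,-0.073],"angular":[0,-32,0]},{"xyz":[0.208,0.03,-0.046],"angular":[0,-40,0]},{"xyz":[0.235,0.04,-0.02],"angular":[0,-48,0]},{"xyz":[0.262,0.05,0.007],"angular":[0,-56,0]},{"xyz":[0.289,0.06,0.034],"angular":[0,-64,0]},{"xyz":[0.316,0.07,0.061],"angular":[0,-72,0]},{"xyz":[0.343,0.082,0.088],"angular":[0,-80,0]}]}}

```text
clock: 14.1
position: [0.6338, -0.1004, 0.203]
ee_rot: [0.674, 0.673, -0.213, 0.217]
ft_force: [1.2, -1.1, -1.8]
grip_width: 0.74
grasp_force: 44.0
```

Request:
{"fn": "carry_out", "kwargs": {"motion": [{"xyz":[0,0,0],"angular":[0,-8,0]},{"xyz":[0,0,0],"angular":[0,-16,0]},{"xyz":[0,0,0],"angular":[0,-24,0]},{"xyz":[0,0,0],"angular":[0,-30,0]},{"xyz":[0,0,0],"angular":[0,-30,0]},{"xyz":[0,0,0],"angular":[0,-30,0]}]}}

```text
clock: 14.7
position: [0.6333, -0.1019, 0.2006]
ee_rot: [0.597, 0.597, -0.379, 0.379]
ft_force: [0.2, 0.1, -0.7]
grip_width: 0.738
grasp_force: 44.0
```

Run:
```python
from h import *
to([.633,-.1025,.104])
c=camera("side"); cv2.imwrite("pics/f.png",cv2.resize(c["img"][90:250,250:450],None,fx=3.5,fy=3.5,interpolation=cv2.INTER_CUBIC)[:,:,::-1])
```

```text
pos [ 0.6333 -0.1019  0.2006] q [-0.07  0.67 -0.44  1.53  1.19  1.78 -0.76] F [ 0.2  0.1 -0.7] 
 [[-0.001  1.    -0.   ]
 [ 0.425  0.    -0.905]
 [-0.905 -0.001 -0.425]] 
shift [ 0.0872 -0.0002  0.0416]
```

View pics/f.png

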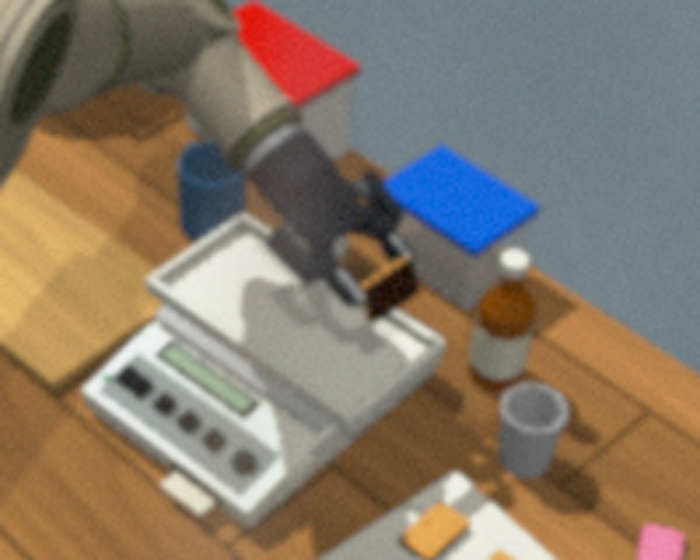

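The bar is held at 110°, chocolate to the right, over the right end of the tray at crop (390,285). Lowering it.

Request:
{"fn": "carry_out", "kwargs": {"motion": [{"xyz":[0.03,0,0.014],"angular":[-1.5,0,-0.7]},{"xyz":[0.06,0,0.028],"angular":[-3.1,0,-1.4]},{"xyz":[0.08,0,0.038],"angular":[-3.1,0,-1.4]},{"xyz":[0.087,0,0.041],"angular":[-3.1,0,-1.4]},{"xyz":[0.09,0,0.042],"angular":[-3.1,0,-1.4]},{"xyz":[0.09,0,0.042],"angular":[-3.1,0,-1.4]}]}}

```text
clock: 15.35
position: [0.6338, -0.1034, 0.104]
ee_rot: [0.58, 0.612, -0.368, 0.391]
ft_force: [-1.1, 1.6, 0.7]
grip_width: 0.741
grasp_force: 44.3
```

Request:
{"fn": "carry_out", "kwargs": {"motion": [{"xyz":[0,0,0],"angular":[0,0,0]},{"xyz":[0,0,0],"angular":[0,0,0]},{"xyz":[0,0,0],"angular":[0,0,0]},{"xyz":[0,0,0],"angular":[0,0,0]},{"xyz":[-0.03,0,-0.014],"angular":[0,0,0]},{"xyz":[-0.07,0,-0.033],"angular":[0,0,0]},{"xyz":[-0.1,0,-0.047],"angular":[0,0,0]},{"xyz":[-0.1,0,-0.047],"angular":[0,0,0]}], "hand": 1}}

```text
clock: 16.15
position: [0.6346, -0.1013, 0.2175]
ee_rot: [0.58, 0.612, -0.366, 0.393]
ft_force: [0.6, 0.8, 0.2]
grip_width: 0.999
grasp_force: 0.0
```

Run:
```python
from h import *
to([.633,-.1025,.104])
c=camera("side"); cv2.imwrite("pics/g.png",cv2.resize(c["img"][110:250,270:450],None,fx=3.5,fy=3.5,interpolation=cv2.INTER_CUBIC)[:,:,::-1])
```

```text
pos [ 0.6346 -0.1013  0.2175] q [-0.06  0.62 -0.45  1.57  1.21  1.74 -0.74] F [0.6 0.8 0.2] 
 [[-0.017  0.998  0.057]
 [ 0.423  0.059 -0.904]
 [-0.906  0.009 -0.423]] 
shift [ 0.1024 -0.0026  0.0491]
```

View pics/g.png

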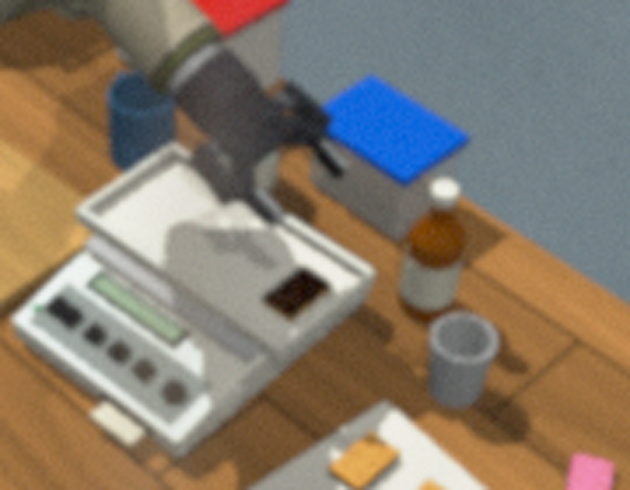

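Chocolate is up and flat at crop (298,293). Now I'll measure where it landed and plan the next bar.

```bash
cat >> h.py <<'E'
TC=np.array([.6258,.0193]); TY=3.4
def pose(x,y,z,tilt,yaw): return np.array([x,y,z]),R.from_euler("z",yaw,degrees=True)*R.from_euler("x",tilt,degrees=True)*R.from_matrix([[0,1,0],[1,0,0],[0,0,-1]])
def place(u,z,tilt=-65): 
    a=np.radians(TY); p=TC+u*np.array([-np.sin(a),np.cos(a)]); return pose(p[0],p[1],z,tilt,TY)
def rel(a,b):
    r=a[1].inv(); print("xyz",r.apply(b[0]-a[0]).round(4).tolist(),"ang",(r*b[1]).as_rotvec(degrees=True).round(1).tolist())
def now():
    o=get_obs(); return o["position"],R.from_quat(o["ee_rot"])
def bars(c=None):
    c=c or camera("top");h=hsv(c); H,S,V=[h[...,i].astype(int) for i in range(3)]
    m=np.zeros(H.shape,bool); m[168:252,384:472]=1
    for b in blobs(c,(H<22)&(S>70)&(V>90)&m,.027,80):print("bar",b)
def choc():
    """dark faces in the tray (side view), tray coordinates in mm"""
    c=camera("side");h=hsv(c);V=h[...,2]; E=c["extrinsics"]
    a=np.radians(TY); k=[TC+u*np.array([-np.sin(a),np.cos(a)])+v*np.array([np.cos(a),np.sin(a)]) for u,v in((-.135,-.066),(.135,-.066),(.135,.066),(-.135,.066))]
    q=(np.c_[np.array(k),[.085]*4]-E[:3,3])@E[:3,:3]; px=np.c_[c["cx"]+c["fx"]*q[:,0]/-q[:,2],c["cy"]+c["fy"]*q[:,1]/q[:,2]]
    m=cv2.fillPoly(np.zeros(V.shape,np.uint8),[px.astype(np.int32)],1)>0
    for x,y,A,B,t,p in blobs(c,(V<75)&m,.092,40):
        d=np.array([x,y])/1000-TC; print("choc v,u",((d[0]*np.cos(a)+d[1]*np.sin(a))*1000).round(),((-d[0]*np.sin(a)+d[1]*np.cos(a))*1000).round(),A,B,round(t-TY,1),p)
E
cat > plan.py <<'E'
import sys; from h import *
x,y,yaw,u=map(float,sys.argv[1:5])
yr=np.radians(yaw); y0=y+.0047
over=pose(x,y0,.20,45,yaw); pick=pose(x,y0,.021,45,yaw); pre=pose(x,y0,.05,45,yaw)
up=pose(x,y0,.20,45,yaw); pl=lambda z,t=-65:place((u-22)/1000,z,t)
n=now(); print(n[0],get_obs()["joint_pos"].round(2))
print("now->over");rel(n,over)
print("over->pre");rel(over,pre);print("over->pick");rel(over,pick)
print("pick->up");rel(pick,up);print("pick->above");rel(pick,pl(.2))
print("above->place");rel(pl(.2),pl(.102));print("place->above");rel(pl(.102),pl(.22))
E
python3 - <<'E'
from h import *
bars(); choc()
E
python3 plan.py .562 -.3235 5.5 -48
```

```text
bar (435.3, -361.6, 63, 39, -2.7, [442.0, 229.0])
bar (438.5, -282.1, 63, 40, 4.2, [415.0, 228.0])
bar (561.4, -242.8, 61, 42, -0.5, [400.0, 187.0])
bar (561.3, -322.6, 64, 41, 5.6, [426.0, 187.0])
choc v,u -3.0 -104.0 57 33 -0.5 [354.0, 193.0]
[ 0.63293343 -0.10191934  0.21179518] [-0.06  0.62 -0.45  1.58  1.21  1.74 -0.74]
now->over
xyz [-0.0791, -0.0836, 0.1974] ang [-0.4, 110.0, -2.4]
over->pre
xyz [-0.1061, 0.0, 0.1061] ang [0.0, 0.0, 0.0]
over->pick
xyz [-0.1266, 0.0, 0.1266] ang [0.0, 0.0, 0.0]
pick->up
xyz [0.1266, -0.0, -0.1266] ang [0.0, 0.0, 0.0]
pick->above
xyz [0.3108, 0.0933, 0.0576] ang [0.4, -110.0, 2.4]
above->place
xyz [0.0888, -0.0, 0.0414] ang [0.0, 0.0, 0.0]
place->above
xyz [-0.1069, 0.0, -0.0499] ang [0.0, 0.0, 0.0]
```

Request:
{"fn": "carry_out", "kwargs": {"motion": [{"xyz":[-0.007,-0.007,0.016],"angular":[0,8.5,0]},{"xyz":[-0.013,-0.014,0.033],"angular":[0,17,0]},{"xyz":[-0.02,-0.021,0.05],"angular":[0,25.5,-0.5]},{"xyz":[-0.026,-0.028,0.066],"angular":[0,34,-0.7]},{"xyz":[-0.033,-0.035,0.082],"angular":[0,42.5,-1]},{"xyz":[-0.04,-0.042,0.1],"angular":[-0.2,51,-1.1]},{"xyz":[-0.046,-0.049,0.115],"angular":[-0.2,59.5,-1.3]},{"xyz":[-0.053,-0.056,0.131],"angular":[-0.3,68,-1.5]},{"xyz":[-0.06,-0.063,0.148],"angular":[-0.3,76.5,-1.7]},{"xyz":[-0.066,-0.07,0.165],"angular":[-0.3,85,-1.9]},{"xyz":[-0.073,-0.077,0.182],"angular":[-0.4,93.5,-2.1]},{"xyz":[-0.079,-0.084,0.197],"angular":[-0.4,102,-2.3]}]}}

```text
clock: 17.5
position: [0.561, -0.3201, 0.1998]
ee_rot: [0.638, 0.7, 0.215, -0.237]
ft_force: [1.3, 0.0, 0.4]
grip_width: 0.999
grasp_force: 0.0
```

Request:
{"fn": "carry_out", "kwargs": {"motion": [{"xyz":[0,0,0],"angular":[0,8,0]},{"xyz":[0,0,0],"angular":[0,8,0]}]}}

```text
clock: 17.7
position: [0.5591, -0.3213, 0.1922]
ee_rot: [0.624, 0.679, 0.258, -0.29]
ft_force: [-0.3, -0.8, -1.1]
grip_width: 1.002
grasp_force: 0.0
```

Request:
{"fn": "carry_out", "kwargs": {"motion": [{"xyz":[-0.035,0,0.035],"angular":[0,0,0]},{"xyz":[-0.07,0,0.07],"angular":[0,0,0]},{"xyz":[-0.1,0,0.1],"angular":[0,0,0]},{"xyz":[-0.106,0,0.106],"angular":[0,0,0]},{"xyz":[-0.106,0,0.106],"angular":[0,0,0]},{"xyz":[-0.106,0,0.106],"angular":[0,0,0]}]}}

```text
clock: 18.3
position: [0.5629, -0.3185, 0.0536]
ee_rot: [0.622, 0.684, 0.257, -0.282]
ft_force: [-0.1, 0.1, -0.1]
grip_width: 1.002
grasp_force: 0.0
```

Run:
```python
from h import *
bars();print(now()[0]); rel(now(),pose(.562,-.3188,.021,45,5.5)); print(get_obs()["joint_pos"].round(2))
```

```text
bar (435.3, -361.6, 63, 39, -2.7, [442.0, 229.0])
bar (438.4, -281.8, 63, 40, 5.0, [414.0, 228.0])
bar (561.7, -242.8, 62, 41, 2.6, [400.0, 187.0])
bar (561.3, -322.6, 64, 41, 5.6, [426.0, 187.0])
[ 0.56301997 -0.31880162  0.05386745]
xyz [-0.0231, -0.0011, 0.0234] ang [0.1, 0.2, 0.0]
[ 1.    1.04 -0.59  1.03 -0.11  1.66  0.66]
```

Accurate. Pick it and carry it over.

Request:
{"fn": "carry_out", "kwargs": {"motion": [{"xyz":[-0.012,0,0.012],"angular":[0,0,0]},{"xyz":[-0.023,-0.001,0.023],"angular":[0,0,0]},{"xyz":[-0.023,-0.001,0.023],"angular":[0,0,0]},{"xyz":[-0.023,-0.001,0.023],"angular":[0,0,0]}]}}

```text
clock: 18.75
position: [0.5603, -0.3182, 0.0177]
ee_rot: [0.622, 0.683, 0.257, -0.284]
ft_force: [0.4, 0.4, 0.2]
grip_width: 0.998
grasp_force: 0.0
```

Request:
{"fn": "carry_out", "kwargs": {"motion": [{"xyz":[0,0,0],"angular":[0,0,0]},{"xyz":[0,0,0],"angular":[0,0,0]},{"xyz":[0,0,0],"angular":[0,0,0]},{"xyz":[0,0,0],"angular":[0,0,0]}], "hand": 0, "grip_force": 40}}

```text
clock: 19.15
position: [0.5609, -0.3189, 0.0191]
ee_rot: [0.622, 0.683, 0.257, -0.283]
ft_force: [-0.3, -3.3, 5.7]
grip_width: 0.744
grasp_force: 44.3
```

Request:
{"fn": "carry_out", "kwargs": {"motion": [{"xyz":[0.03,0,-0.03],"angular":[0,0,0]},{"xyz":[0.06,0,-0.06],"angular":[0,0,0]},{"xyz":[0.095,0,-0.095],"angular":[0,-8,0.2]},{"xyz":[0.127,0,-0.127],"angular":[0,-16,0.4]},{"xyz":[0.15,0.011,-0.103],"angular":[0,-24,0.5]},{"xyz":[0.173,0.023,-0.08],"angular":[0,-32,0.7]},{"xyz":[0.196,0.035,-0.057],"angular":[0,-40,0.9]},{"xyz":[0.219,0.047,-0.034],"angular":[0.1,-48,1]},{"xyz":[0.242,0.059,-0.011],"angular":[0.2,-56,1.2]},{"xyz":[0.265,0.07,0.012],"angular":[0.2,-64,1.4]},{"xyz":[0.288,0.082,0.035],"angular":[0.3,-72,1.6]},{"xyz":[0.311,0.093,0.058],"angular":[0.3,-80,1.8]}]}}

```text
clock: 20.35
position: [0.6294, -0.0481, 0.1986]
ee_rot: [0.65, 0.696, -0.209, 0.22]
ft_force: [1.5, -0.7, -0.8]
grip_width: 0.753
grasp_force: 44.1
```

Request:
{"fn": "carry_out", "kwargs": {"motion": [{"xyz":[0,0,0],"angular":[0,-8,0]},{"xyz":[0,0,0],"angular":[0,-16,0]},{"xyz":[0,0,0],"angular":[0,-24,0]},{"xyz":[0,0,0],"angular":[0,-30,0]},{"xyz":[0,0,0],"angular":[0,-30,0]},{"xyz":[0,0,0],"angular":[0,-30,0]}]}}

```text
clock: 20.95
position: [0.6288, -0.0496, 0.1965]
ee_rot: [0.575, 0.618, -0.369, 0.389]
ft_force: [0.0, -0.3, 1.1]
grip_width: 0.745
grasp_force: 44.2
```

Run:
```python
from h import *
print(now()[0],get_obs()["joint_pos"].round(2)); rel(now(),place(-.070,.102))
```

```text
[ 0.62884561 -0.04964842  0.19653454] [-0.17  0.66 -0.42  1.54  1.16  1.78 -0.78]
xyz [0.0851, 0.002, 0.0411] ang [0.1, -0.1, 0.7]
```

Request:
{"fn": "carry_out", "kwargs": {"motion": [{"xyz":[0.03,0.001,0.014],"angular":[0,0,0.5]},{"xyz":[0.06,0.002,0.028],"angular":[0,0,0.7]},{"xyz":[0.08,0.002,0.038],"angular":[0,0,0.7]},{"xyz":[0.085,0.002,0.041],"angular":[0,0,0.7]},{"xyz":[0.085,0.002,0.041],"angular":[0,0,0.7]}]}}

```text
clock: 21.45
position: [0.6303, -0.0521, 0.1034]
ee_rot: [0.579, 0.613, -0.367, 0.391]
ft_force: [0.4, -0.1, 0.2]
grip_width: 0.74
grasp_force: 44.2
```

Request:
{"fn": "carry_out", "kwargs": {"motion": [{"xyz":[0,0,0],"angular":[0,0,0]},{"xyz":[0,0,0],"angular":[0,0,0]},{"xyz":[0,0,0],"angular":[0,0,0]},{"xyz":[0,0,0],"angular":[0,0,0]},{"xyz":[-0.03,0,-0.014],"angular":[0,0,0]},{"xyz":[-0.07,0,-0.033],"angular":[0,0,0]},{"xyz":[-0.1,0,-0.047],"angular":[0,0,0]},{"xyz":[-0.1,0,-0.047],"angular":[0,0,0]}], "hand": 1}}

```text
clock: 22.25
position: [0.6311, -0.0501, 0.2184]
ee_rot: [0.58, 0.613, -0.365, 0.394]
ft_force: [1.1, -0.1, 0.6]
grip_width: 1.003
grasp_force: 0.0
```

```bash
python3 - <<'E'
from h import *
bars(); choc()
E
python3 plan.py .562 -.2435 2 4
```

```text
bar (435.3, -361.6, 63, 39, -2.7, [442.0, 229.0])
bar (438.4, -281.9, 63, 40, 5.0, [415.0, 228.0])
bar (561.7, -242.7, 62, 41, 2.2, [400.0, 187.0])
choc v,u -1.0 -105.0 59 33 0.3 [355.0, 193.0]
choc v,u -2.0 -52.0 55 32 0.4 [343.0, 186.0]
[ 0.62989538 -0.05061428  0.21381106] [-0.17  0.64 -0.42  1.54  1.16  1.79 -0.76]
now->over
xyz [-0.0655, -0.0793, 0.1722] ang [0.6, 110.0, 1.7]
over->pre
xyz [-0.1061, 0.0, 0.1061] ang [0.0, 0.0, 0.0]
over->pick
xyz [-0.1266, 0.0, 0.1266] ang [0.0, 0.0, 0.0]
pick->up
xyz [0.1266, -0.0, -0.1266] ang [0.0, 0.0, 0.0]
pick->above
xyz [0.2947, 0.0732, 0.0415] ang [-0.3, -110.0, -1.6]
above->place
xyz [0.0888, -0.0, 0.0414] ang [0.0, 0.0, 0.0]
place->above
xyz [-0.1069, 0.0, -0.0499] ang [0.0, 0.0, 0.0]
```

Request:
{"fn": "carry_out", "kwargs": {"motion": [{"xyz":[-0.005,-0.007,0.014],"angular":[0,8.5,0]},{"xyz":[-0.011,-0.013,0.029],"angular":[0,17,0]},{"xyz":[-0.016,-0.02,0.043],"angular":[0,25.5,0.4]},{"xyz":[-0.022,-0.026,0.057],"angular":[0.2,34,0.5]},{"xyz":[-0.027,-0.033,0.072],"angular":[0.2,42.5,0.7]},{"xyz":[-0.033,-0.04,0.086],"angular":[0.3,51,0.8]},{"xyz":[-0.038,-0.046,0.1],"angular":[0.3,59.5,0.9]},{"xyz":[-0.044,-0.053,0.115],"angular":[0.4,68,1.1]},{"xyz":[-0.049,-0.06,0.129],"angular":[0.4,76.5,1.2]},{"xyz":[-0.055,-0.066,0.143],"angular":[0.5,85,1.3]},{"xyz":[-0.06,-0.073,0.158],"angular":[0.5,93.5,1.5]},{"xyz":[-0.0655,-0.079,0.172],"angular":[0.5,102,1.6]}]}}

```text
clock: 23.55
position: [0.5615, -0.2402, 0.1991]
ee_rot: [0.658, 0.681, 0.223, -0.23]
ft_force: [0.9, 0.9, 0.2]
grip_width: 0.997
grasp_force: 0.0
```

Request:
{"fn": "carry_out", "kwargs": {"motion": [{"xyz":[0,0,0],"angular":[0,8,0]},{"xyz":[0,0,0],"angular":[0,8,0]}]}}

```text
clock: 23.75
position: [0.5594, -0.2425, 0.1928]
ee_rot: [0.644, 0.66, 0.267, -0.28]
ft_force: [0.0, -0.8, -1.7]
grip_width: 1.0
grasp_force: 0.0
```

Request:
{"fn": "carry_out", "kwargs": {"motion": [{"xyz":[-0.035,0,0.035],"angular":[0,0,0]},{"xyz":[-0.07,0,0.07],"angular":[0,0,0]},{"xyz":[-0.1,0,0.1],"angular":[0,0,0]},{"xyz":[-0.106,0,0.106],"angular":[0,0,0]},{"xyz":[-0.106,0,0.106],"angular":[0,0,0]},{"xyz":[-0.106,0,0.106],"angular":[0,0,0]}]}}

```text
clock: 24.35
position: [0.5636, -0.2387, 0.0523]
ee_rot: [0.641, 0.666, 0.266, -0.274]
ft_force: [-0.1, -0.4, 0.4]
grip_width: 1.002
grasp_force: 0.0
```

Run:
```python
from h import *
bars();print(now()[0]); rel(now(),pose(.562,-.2388,.021,45,2)); print(get_obs()["joint_pos"].round(2))
```

```text
bar (435.3, -361.6, 63, 39, -2.7, [442.0, 229.0])
bar (438.3, -281.6, 63, 41, 5.7, [414.0, 228.0])
bar (562.4, -242.8, 64, 41, 2.6, [400.0, 187.0])
[ 0.56366438 -0.23906823  0.05256025]
xyz [-0.022, -0.0018, 0.0226] ang [0.1, 0.1, 0.2]
[ 0.97  0.91 -0.54  1.28 -0.23  1.49  0.63]
```

Request:
{"fn": "carry_out", "kwargs": {"motion": [{"xyz":[-0.012,-0.001,0.012],"angular":[0,0,0]},{"xyz":[-0.0215,-0.001,0.0215],"angular":[0,0,0]},{"xyz":[-0.0215,-0.001,0.0215],"angular":[0,0,0]},{"xyz":[-0.0215,-0.001,0.0215],"angular":[0,0,0]}]}}

```text
clock: 24.8
position: [0.5611, -0.2386, 0.019]
ee_rot: [0.641, 0.665, 0.266, -0.276]
ft_force: [-0.2, 0.1, 0.1]
grip_width: 0.999
grasp_force: 0.0
```

Request:
{"fn": "carry_out", "kwargs": {"motion": [{"xyz":[0,0,0],"angular":[0,0,0]},{"xyz":[0,0,0],"angular":[0,0,0]},{"xyz":[0,0,0],"angular":[0,0,0]},{"xyz":[0,0,0],"angular":[0,0,0]}], "hand": 0, "grip_force": 40}}

```text
clock: 25.2
position: [0.5617, -0.2392, 0.0201]
ee_rot: [0.641, 0.665, 0.266, -0.275]
ft_force: [-0.4, -2.1, 6.0]
grip_width: 0.742
grasp_force: 44.3
```

Request:
{"fn": "carry_out", "kwargs": {"motion": [{"xyz":[0.03,0,-0.03],"angular":[0,0,0]},{"xyz":[0.06,0,-0.06],"angular":[0,0,0]},{"xyz":[0.095,0,-0.095],"angular":[0,-8,0]},{"xyz":[0.127,0,-0.127],"angular":[0,-16,-0.2]},{"xyz":[0.148,0.009,-0.106],"angular":[0,-24,-0.4]},{"xyz":[0.169,0.018,-0.085],"angular":[0,-32,-0.5]},{"xyz":[0.19,0.027,-0.064],"angular":[-0.1,-40,-0.6]},{"xyz":[0.211,0.036,-0.043],"angular":[-0.1,-48,-0.7]},{"xyz":[0.232,0.045,-0.022],"angular":[-0.2,-56,-0.8]},{"xyz":[0.253,0.055,0],"angular":[-0.2,-64,-0.9]},{"xyz":[0.274,0.064,0.021],"angular":[-0.2,-72,-1]},{"xyz":[0.295,0.073,0.042],"angular":[-0.2,-80,-1.2]}]}}

```text
clock: 26.4
position: [0.6262, 0.0037, 0.1997]
ee_rot: [0.656, 0.691, -0.205, 0.224]
ft_force: [1.4, -1.7, -1.3]
grip_width: 0.743
grasp_force: 44.1
```

Request:
{"fn": "carry_out", "kwargs": {"motion": [{"xyz":[0,0,0],"angular":[0,-8,0]},{"xyz":[0,0,0],"angular":[0,-16,0]},{"xyz":[0,0,0],"angular":[0,-24,0]},{"xyz":[0,0,0],"angular":[0,-30,0]},{"xyz":[0,0,0],"angular":[0,-30,0]},{"xyz":[0,0,0],"angular":[0,-30,0]}]}}

```text
clock: 27.0
position: [0.6257, 0.0022, 0.1978]
ee_rot: [0.581, 0.612, -0.367, 0.391]
ft_force: [-0.5, 0.4, -0.5]
grip_width: 0.739
grasp_force: 44.2
```

Run:
```python
from h import *
print(now()[0],get_obs()["joint_pos"].round(2)); rel(now(),place(-.018,.102))
```

```text
[0.62566743 0.00218181 0.1977822 ] [-0.27  0.69 -0.39  1.48  1.11  1.83 -0.81]
xyz [0.0863, 0.0007, 0.0415] ang [-0.1, -0.1, -0.3]
```

Request:
{"fn": "carry_out", "kwargs": {"motion": [{"xyz":[0.03,0,0.014],"angular":[0,0,0]},{"xyz":[0.06,0.001,0.028],"angular":[0,0,0]},{"xyz":[0.08,0.001,0.038],"angular":[0,0,0]},{"xyz":[0.0865,0.001,0.0415],"angular":[0,0,0]},{"xyz":[0.0865,0.001,0.0415],"angular":[0,0,0]}]}}

```text
clock: 27.5
position: [0.6281, 0.0001, 0.1049]
ee_rot: [0.583, 0.61, -0.367, 0.392]
ft_force: [-0.8, 0.2, 5.0]
grip_width: 0.745
grasp_force: 43.4
```

Request:
{"fn": "carry_out", "kwargs": {"motion": [{"xyz":[0,0,0],"angular":[0,0,0]},{"xyz":[0,0,0],"angular":[0,0,0]},{"xyz":[0,0,0],"angular":[0,0,0]},{"xyz":[0,0,0],"angular":[0,0,0]},{"xyz":[-0.03,0,-0.014],"angular":[0,0,0]},{"xyz":[-0.07,0,-0.033],"angular":[0,0,0]},{"xyz":[-0.1,0,-0.047],"angular":[0,0,0]},{"xyz":[-0.1,0,-0.047],"angular":[0,0,0]}], "hand": 1}}

```text
clock: 28.3
position: [0.6278, 0.0019, 0.2178]
ee_rot: [0.583, 0.61, -0.365, 0.393]
ft_force: [1.0, -0.0, -0.7]
grip_width: 1.001
grasp_force: 0.0
```

```bash
python3 - <<'E'
from h import *
bars(); choc()
E
python3 plan.py .436 -.3625 -2.5 56
```

```text
bar (435.3, -361.6, 63, 39, -2.7, [442.0, 229.0])
bar (438.3, -281.6, 63, 41, 5.7, [414.0, 228.0])
choc v,u -2.0 -105.0 58 32 0.8 [354.0, 193.0]
choc v,u -1.0 -32.0 74 58 -91.2 [341.0, 183.0]
[0.62667172 0.00127576 0.21332355] [-0.27  0.67 -0.39  1.47  1.11  1.84 -0.79]
now->over
xyz [-0.1366, -0.21, 0.3205] ang [1.6, 109.8, 6.4]
over->pre
xyz [-0.1061, -0.0, 0.1061] ang [0.0, 0.0, 0.0]
over->pick
xyz [-0.1266, -0.0, 0.1266] ang [0.0, 0.0, 0.0]
pick->up
xyz [0.1266, 0.0, -0.1266] ang [0.0, 0.0, 0.0]
pick->above
xyz [0.4227, 0.1697, 0.1696] ang [-1.2, -109.9, -6.8]
above->place
xyz [0.0888, -0.0, 0.0414] ang [0.0, 0.0, 0.0]
place->above
xyz [-0.1069, 0.0, -0.0499] ang [0.0, 0.0, 0.0]
```

Run:
```python
from h import *
c=camera("side"); cv2.imwrite("pics/i.png",cv2.resize(c["img"][130:230,280:400],None,fx=6,fy=6,interpolation=cv2.INTER_CUBIC)[:,:,::-1])
```

```text
(no output)
```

View pics/i.png

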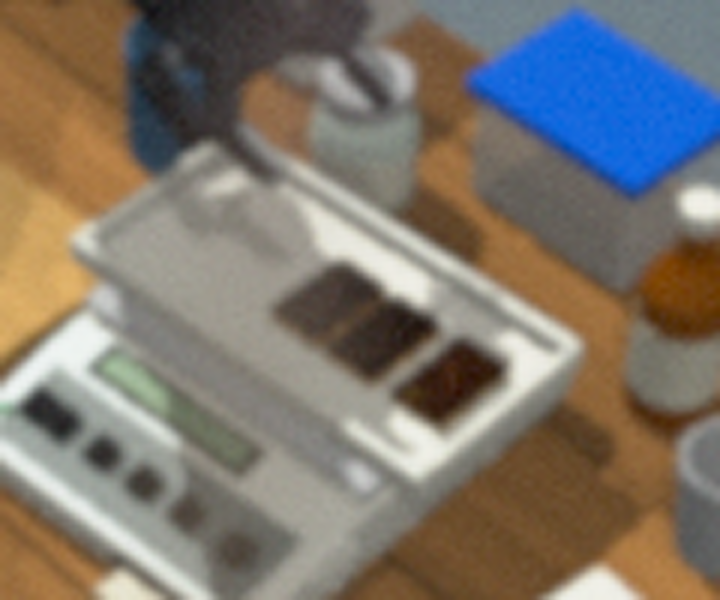

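Three bars lie flat, chocolate up, at crop (330,305), (383,340) and (452,383). The third sits directly beside the second. On to the lower right bar.

Request:
{"fn": "carry_out", "kwargs": {"motion": [{"xyz":[-0.011,-0.017,0.027],"angular":[0.1,8.4,0.5]},{"xyz":[-0.023,-0.035,0.053],"angular":[0.2,17,1]},{"xyz":[-0.034,-0.052,0.08],"angular":[0.4,25.3,1.5]},{"xyz":[-0.045,-0.07,0.107],"angular":[0.5,33.8,2]},{"xyz":[-0.057,-0.087,0.133],"angular":[0.6,42.2,2.5]},{"xyz":[-0.068,-0.105,0.16],"angular":[0.7,50.7,3]},{"xyz":[-0.08,-0.122,0.187],"angular":[0.9,59,3.4]},{"xyz":[-0.091,-0.14,0.214],"angular":[1,67.6,3.9]},{"xyz":[-0.102,-0.157,0.24],"angular":[1.1,76,4.4]},{"xyz":[-0.114,-0.175,0.267],"angular":[1.2,84.5,4.9]},{"xyz":[-0.125,-0.192,0.294],"angular":[1.4,93,5.4]},{"xyz":[-0.137,-0.21,0.32],"angular":[1.5,101.4,5.9]}]}}

```text
clock: 29.65
position: [0.4348, -0.3591, 0.2001]
ee_rot: [0.683, 0.658, 0.23, -0.217]
ft_force: [1.0, 0.1, 0.7]
grip_width: 0.999
grasp_force: 0.0
```

Request:
{"fn": "carry_out", "kwargs": {"motion": [{"xyz":[0,0,0],"angular":[0.1,8.4,0.5]},{"xyz":[0,0,0],"angular":[0.1,8.4,0.5]},{"xyz":[0,0,0],"angular":[0.1,8.4,0.5]}]}}

```text
clock: 29.95
position: [0.4359, -0.3572, 0.1985]
ee_rot: [0.668, 0.638, 0.275, -0.266]
ft_force: [-0.0, -0.4, 0.8]
grip_width: 0.998
grasp_force: 0.0
```

Request:
{"fn": "carry_out", "kwargs": {"motion": [{"xyz":[-0.035,0,0.035],"angular":[0,0,0]},{"xyz":[-0.07,0,0.07],"angular":[0,0,0]},{"xyz":[-0.1,0,0.1],"angular":[0,0,0]},{"xyz":[-0.106,0,0.106],"angular":[0,0,0]},{"xyz":[-0.106,0,0.106],"angular":[0,0,0]},{"xyz":[-0.106,0,0.106],"angular":[0,0,0]}]}}

```text
clock: 30.55
position: [0.4372, -0.3582, 0.0538]
ee_rot: [0.668, 0.64, 0.275, -0.263]
ft_force: [1.0, 0.2, -0.1]
grip_width: 1.001
grasp_force: 0.0
```

```bash
python3 - <<'E'
from h import *
bars();print(now()[0]); rel(now(),pose(.436,-.3578,.021,45,-2.5)); print(get_obs()["joint_pos"].round(2))
E
python3 plan.py .436 -.3625 -2.5 46 | grep -A1 'pick->above'
```

```text
bar (435.3, -361.6, 63, 39, -2.7, [442.0, 229.0])
bar (438.4, -281.9, 63, 41, 5.0, [414.0, 228.0])
[ 0.43715381 -0.35856276  0.05382548]
xyz [-0.0226, -0.0012, 0.0238] ang [0.0, 0.3, 0.1]
[ 1.05  0.83 -0.24  1.33 -0.35  1.59  0.89]
pick->above
xyz [0.4157, 0.1707, 0.1626] ang [-1.2, -109.9, -6.8]
```

Request:
{"fn": "carry_out", "kwargs": {"motion": [{"xyz":[-0.012,-0.001,0.012],"angular":[0,0,0]},{"xyz":[-0.022,-0.001,0.0225],"angular":[0,0,0]},{"xyz":[-0.022,-0.001,0.0225],"angular":[0,0,0]},{"xyz":[-0.022,-0.001,0.0225],"angular":[0,0,0]}]}}

```text
clock: 31.0
position: [0.4345, -0.3572, 0.0189]
ee_rot: [0.668, 0.639, 0.276, -0.265]
ft_force: [-0.0, 0.4, 0.5]
grip_width: 1.002
grasp_force: 0.0
```

Request:
{"fn": "carry_out", "kwargs": {"motion": [{"xyz":[0,0,0],"angular":[0,0,0]},{"xyz":[0,0,0],"angular":[0,0,0]},{"xyz":[0,0,0],"angular":[0,0,0]},{"xyz":[0,0,0],"angular":[0,0,0]}], "hand": 0, "grip_force": 40}}

```text
clock: 31.4
position: [0.4349, -0.358, 0.02]
ee_rot: [0.668, 0.639, 0.275, -0.264]
ft_force: [-0.3, -2.3, 5.0]
grip_width: 0.742
grasp_force: 44.3
```

Request:
{"fn": "carry_out", "kwargs": {"motion": [{"xyz":[0.035,0,-0.035],"angular":[0,0,0]},{"xyz":[0.07,0,-0.07],"angular":[0,0,0]},{"xyz":[0.105,0.017,-0.047],"angular":[0,-8,-0.5]},{"xyz":[0.139,0.034,-0.024],"angular":[-0.2,-16,-1]},{"xyz":[0.174,0.051,0],"angular":[-0.3,-24,-1.5]},{"xyz":[0.208,0.068,0.023],"angular":[-0.4,-32,-2]},{"xyz":[0.243,0.085,0.046],"angular":[-0.4,-40,-2.5]},{"xyz":[0.278,0.102,0.07],"angular":[-0.5,-48,-3]},{"xyz":[0.312,0.12,0.093],"angular":[-0.6,-56,-3.5]},{"xyz":[0.347,0.137,0.116],"angular":[-0.7,-64,-4]},{"xyz":[0.381,0.154,0.139],"angular":[-0.8,-72,-4.5]},{"xyz":[0.416,0.171,0.163],"angular":[-0.9,-80,-5]}]}}

```text
clock: 32.6
position: [0.6247, 0.0463, 0.1992]
ee_rot: [0.664, 0.682, -0.203, 0.228]
ft_force: [2.0, -1.8, -1.1]
grip_width: 0.744
grasp_force: 44.1
```

Request:
{"fn": "carry_out", "kwargs": {"motion": [{"xyz":[0,0,0],"angular":[0,-8,-0.4]},{"xyz":[0,0,0],"angular":[-0.2,-16,-1]},{"xyz":[0,0,0],"angular":[-0.3,-24,-1.5]},{"xyz":[0,0,0],"angular":[-0.3,-30,-1.8]},{"xyz":[0,0,0],"angular":[-0.3,-30,-1.8]},{"xyz":[0,0,0],"angular":[-0.3,-30,-1.8]}]}}

```text
clock: 33.2
position: [0.6237, 0.0445, 0.1968]
ee_rot: [0.578, 0.614, -0.369, 0.391]
ft_force: [1.0, -0.1, 0.2]
grip_width: 0.744
grasp_force: 44.2
```

Run:
```python
from h import *
print(now()[0],get_obs()["joint_pos"].round(2)); rel(now(),place(.024,.102))
```

```text
[0.62374912 0.04451922 0.19675698] [-0.39  0.71 -0.29  1.43  1.05  1.84 -0.8 ]
xyz [0.0854, 0.0007, 0.0411] ang [-0.0, 0.1, 0.1]
```

Request:
{"fn": "carry_out", "kwargs": {"motion": [{"xyz":[0.03,0,0.014],"angular":[0,0,0]},{"xyz":[0.06,0.001,0.028],"angular":[0,0,0]},{"xyz":[0.08,0.001,0.038],"angular":[0,0,0]},{"xyz":[0.0845,0.001,0.0405],"angular":[0,0,0]},{"xyz":[0.0845,0.001,0.0405],"angular":[0,0,0]}]}}

```text
clock: 33.7
position: [0.6253, 0.0424, 0.1065]
ee_rot: [0.58, 0.612, -0.369, 0.392]
ft_force: [-4.0, 2.1, 8.2]
grip_width: 0.743
grasp_force: 42.3
```

Request:
{"fn": "carry_out", "kwargs": {"motion": [{"xyz":[0,0,0],"angular":[0,0,0]},{"xyz":[0,0,0],"angular":[0,0,0]},{"xyz":[0,0,0],"angular":[0,0,0]},{"xyz":[0,0,0],"angular":[0,0,0]},{"xyz":[-0.03,0,-0.014],"angular":[0,0,0]},{"xyz":[-0.07,0,-0.033],"angular":[0,0,0]},{"xyz":[-0.1,0,-0.047],"angular":[0,0,0]},{"xyz":[-0.1,0,-0.047],"angular":[0,0,0]}], "hand": 1}}

```text
clock: 34.5
position: [0.626, 0.0444, 0.219]
ee_rot: [0.58, 0.612, -0.367, 0.393]
ft_force: [0.2, -0.8, 0.9]
grip_width: 1.001
grasp_force: 0.0
```

```bash
python3 - <<'E'
from h import *
bars(); choc()
E
python3 plan.py .439 -.283 5.3 100
```

```text
bar (438.2, -281.8, 64, 40, 5.7, [414.0, 228.0])
choc v,u -3.0 -106.0 55 29 -0.3 [355.0, 194.0]
choc v,u 2.0 -24.0 61 54 -89.1 [339.0, 182.0]
[0.62488245 0.04382815 0.21445388] [-0.39  0.69 -0.29  1.42  1.05  1.86 -0.78]
now->over
xyz [-0.1176, -0.2045, 0.2879] ang [-0.4, 110.1, -2.2]
over->pre
xyz [-0.1061, 0.0, 0.1061] ang [0.0, 0.0, 0.0]
over->pick
xyz [-0.1266, 0.0, 0.1266] ang [0.0, 0.0, 0.0]
pick->up
xyz [0.1266, -0.0, -0.1266] ang [0.0, 0.0, 0.0]
pick->above
xyz [0.379, 0.2161, 0.1259] ang [0.4, -110.0, 2.2]
above->place
xyz [0.0888, -0.0, 0.0414] ang [0.0, 0.0, 0.0]
place->above
xyz [-0.1069, 0.0, -0.0499] ang [0.0, 0.0, 0.0]
```

Run:
```python
from h import *
c=camera("side"); c2=camera("top")
a=cv2.resize(c["img"][135:225,285:395],None,fx=6,fy=6,interpolation=cv2.INTER_CUBIC)
cv2.imwrite("pics/j.png",a[:,:,::-1])
```

```text
(no output)
```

View pics/j.png

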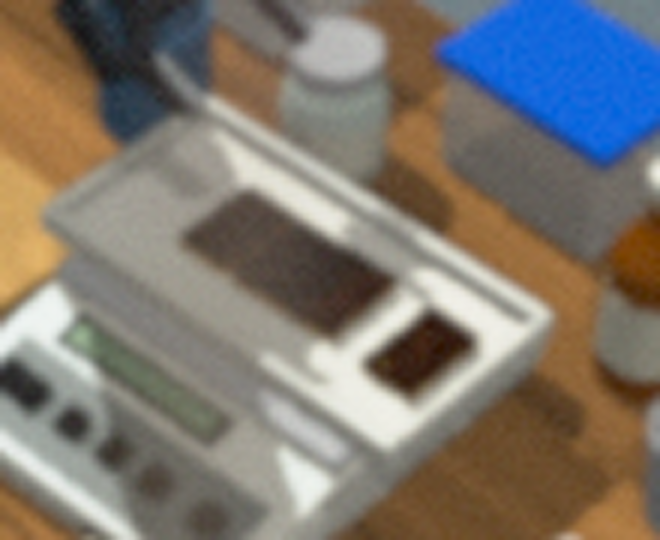

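The block at crop (290,260) is three bars flat side by side, with the first bar at (420,355). Chocolate is up on all four. Fetching the last bar.

Request:
{"fn": "carry_out", "kwargs": {"motion": [{"xyz":[-0.01,-0.017,0.024],"angular":[0,8.5,0]},{"xyz":[-0.02,-0.034,0.048],"angular":[0,17,0]},{"xyz":[-0.029,-0.051,0.072],"angular":[0,25.5,-0.5]},{"xyz":[-0.039,-0.068,0.096],"angular":[0,34,-0.7]},{"xyz":[-0.049,-0.085,0.12],"angular":[0,42.5,-0.9]},{"xyz":[-0.059,-0.102,0.144],"angular":[-0.2,51,-1]},{"xyz":[-0.069,-0.119,0.168],"angular":[-0.2,59.5,-1.2]},{"xyz":[-0.078,-0.136,0.192],"angular":[-0.3,68,-1.4]},{"xyz":[-0.088,-0.153,0.216],"angular":[-0.3,76.5,-1.6]},{"xyz":[-0.098,-0.17,0.24],"angular":[-0.3,85,-1.8]},{"xyz":[-0.108,-0.187,0.264],"angular":[-0.4,93.5,-2]},{"xyz":[-0.1175,-0.2045,0.288],"angular":[-0.4,102,-2.1]}]}}

```text
clock: 35.9
position: [0.4381, -0.2799, 0.2]
ee_rot: [0.639, 0.7, 0.214, -0.236]
ft_force: [1.8, 0.1, -0.2]
grip_width: 0.998
grasp_force: 0.0
```

Request:
{"fn": "carry_out", "kwargs": {"motion": [{"xyz":[0,0,0],"angular":[0,8,0]},{"xyz":[0,0,0],"angular":[0,8,0]},{"xyz":[0,0,0],"angular":[0,8,0]}]}}

```text
clock: 36.2
position: [0.4388, -0.2781, 0.1982]
ee_rot: [0.624, 0.682, 0.256, -0.284]
ft_force: [0.7, 0.4, 0.6]
grip_width: 1.0
grasp_force: 0.0
```

Request:
{"fn": "carry_out", "kwargs": {"motion": [{"xyz":[-0.035,0,0.035],"angular":[0,0,0]},{"xyz":[-0.07,0,0.07],"angular":[0,0,0]},{"xyz":[-0.1,0,0.1],"angular":[0,0,0]},{"xyz":[-0.106,0,0.106],"angular":[0,0,0]},{"xyz":[-0.106,0,0.106],"angular":[0,0,0]},{"xyz":[-0.106,0,0.106],"angular":[0,0,0]}]}}

```text
clock: 36.8
position: [0.44, -0.2792, 0.0529]
ee_rot: [0.623, 0.684, 0.256, -0.281]
ft_force: [0.3, 0.0, 1.1]
grip_width: 1.001
grasp_force: 0.0
```

Run:
```python
from h import *
bars();print(now()[0]); rel(now(),pose(.439,-.2783,.021,45,5.3)); print(get_obs()["joint_pos"].round(2)); 
c=camera("side");V=hsv(c)[...,2]
for t in(75,85,95,105):
  m=np.zeros(V.shape,bool); m[140:230,310:370]=1
  for x,y,A,B,an,p in blobs(c,(V<t)&m,.092,60):
    d=np.array([x,y])/1000-TC;a=np.radians(TY);print(t,(d[0]*np.cos(a)+d[1]*np.sin(a)).round(3),(-d[0]*np.sin(a)+d[1]*np.cos(a)).round(3),A,B,an)
```

```text
bar (438.4, -281.9, 63, 41, 5.0, [414.0, 228.0])
[ 0.43997561 -0.27954386  0.05289211]
xyz [-0.0215, -0.0009, 0.0236] ang [0.0, 0.4, -0.0]
[ 0.88  0.74 -0.14  1.47 -0.4   1.55  0.97]
75 -0.002 -0.106 55 29 3.1
85 -0.004 -0.106 59 33 3.6
85 -0.0 -0.024 66 55 -82.6
95 -0.122 -0.144 114 22 25.0
95 -0.006 -0.106 66 34 3.0
95 -0.0 0.0 115 56 -87.2
105 -0.076 -0.123 215 51 18.4
105 -0.003 0.001 117 61 -83.5
105 0.078 0.172 84 36 47.3
```

Request:
{"fn": "carry_out", "kwargs": {"motion": [{"xyz":[-0.012,-0.001,0.012],"angular":[0,0,0]},{"xyz":[-0.0215,-0.001,0.0225],"angular":[0,0,0]},{"xyz":[-0.0215,-0.001,0.0225],"angular":[0,0,0]},{"xyz":[-0.0215,-0.001,0.0225],"angular":[0,0,0]}]}}

```text
clock: 37.3
position: [0.4371, -0.2781, 0.0186]
ee_rot: [0.624, 0.682, 0.256, -0.283]
ft_force: [0.8, -0.7, 0.5]
grip_width: 0.997
grasp_force: 0.0
```

Request:
{"fn": "carry_out", "kwargs": {"motion": [{"xyz":[0,0,0],"angular":[0,0,0]},{"xyz":[0,0,0],"angular":[0,0,0]},{"xyz":[0,0,0],"angular":[0,0,0]},{"xyz":[0,0,0],"angular":[0,0,0]}], "hand": 0, "grip_force": 40}}

```text
clock: 37.7
position: [0.4377, -0.2789, 0.0197]
ee_rot: [0.624, 0.683, 0.256, -0.282]
ft_force: [0.1, -3.0, 6.2]
grip_width: 0.742
grasp_force: 44.3
```

Request:
{"fn": "carry_out", "kwargs": {"motion": [{"xyz":[0.035,0,-0.035],"angular":[0,0,0]},{"xyz":[0.07,0,-0.07],"angular":[0,0,0]},{"xyz":[0.101,0.022,-0.05],"angular":[0,-8,0]},{"xyz":[0.132,0.043,-0.03],"angular":[0,-16,0.4]},{"xyz":[0.163,0.065,-0.01],"angular":[0,-24,0.5]},{"xyz":[0.194,0.086,0.009],"angular":[0,-32,0.6]},{"xyz":[0.225,0.108,0.029],"angular":[0.1,-40,0.8]},{"xyz":[0.257,0.13,0.049],"angular":[0.2,-48,1]},{"xyz":[0.288,0.151,0.069],"angular":[0.2,-56,1.1]},{"xyz":[0.319,0.173,0.089],"angular":[0.2,-64,1.3]},{"xyz":[0.35,0.195,0.108],"angular":[0.3,-72,1.5]},{"xyz":[0.381,0.216,0.128],"angular":[0.3,-80,1.6]}]}}

```text
clock: 38.9
position: [0.6209, 0.1023, 0.1979]
ee_rot: [0.65, 0.696, -0.21, 0.221]
ft_force: [1.6, -1.6, 0.9]
grip_width: 0.741
grasp_force: 44.2
```

Request:
{"fn": "carry_out", "kwargs": {"motion": [{"xyz":[0,0,0],"angular":[0,-8,0]},{"xyz":[0,0,0],"angular":[0,-16,0.3]},{"xyz":[0,0,0],"angular":[0.1,-24,0.5]},{"xyz":[0,0,0],"angular":[0.1,-30,0.6]},{"xyz":[0,0,0],"angular":[0.1,-30,0.6]},{"xyz":[0,0,0],"angular":[0.1,-30,0.6]}]}}

```text
clock: 39.5
position: [0.6201, 0.1005, 0.1957]
ee_rot: [0.578, 0.614, -0.37, 0.39]
ft_force: [0.3, -0.1, -0.6]
grip_width: 0.745
grasp_force: 44.3
```

Run:
```python
from h import *
print(now()[0],get_obs()["joint_pos"].round(2)); rel(now(),place(.081,.110))
```

```text
[0.62010525 0.10045287 0.19566039] [-0.54  0.76 -0.19  1.34  0.97  1.87 -0.79]
xyz [0.0775, 0.0012, 0.0364] ang [-0.1, 0.1, 0.2]
```

Request:
{"fn": "carry_out", "kwargs": {"motion": [{"xyz":[0.03,0,0.014],"angular":[0,0,0]},{"xyz":[0.06,0.001,0.028],"angular":[0,0,0]},{"xyz":[0.073,0.001,0.034],"angular":[0,0,0]},{"xyz":[0.0775,0.001,0.0365],"angular":[0,0,0]},{"xyz":[0.0775,0.001,0.0365],"angular":[0,0,0]}]}}

```text
clock: 40.0
position: [0.6213, 0.0993, 0.1115]
ee_rot: [0.578, 0.613, -0.37, 0.391]
ft_force: [0.3, -0.6, -0.3]
grip_width: 0.743
grasp_force: 44.3
```

Request:
{"fn": "carry_out", "kwargs": {"motion": [{"xyz":[0,0,0],"angular":[0,0,0]},{"xyz":[0,0,0],"angular":[0,0,0]},{"xyz":[0,0,0],"angular":[0,0,0]},{"xyz":[0,0,0],"angular":[0,0,0]},{"xyz":[-0.03,0,-0.014],"angular":[0,0,0]},{"xyz":[-0.07,0,-0.033],"angular":[0,0,0]},{"xyz":[-0.1,0,-0.047],"angular":[0,0,0]},{"xyz":[-0.1,0,-0.047],"angular":[0,0,0]}], "hand": 1}}

```text
clock: 40.8
position: [0.6223, 0.1011, 0.2263]
ee_rot: [0.58, 0.612, -0.367, 0.392]
ft_force: [1.1, 0.4, -0.1]
grip_width: 1.0
grasp_force: 0.0
```

Request:
{"fn": "carry_out", "kwargs": {"motion": [{"xyz":[0,-0.05,0],"angular":[0,8,0]},{"xyz":[0,-0.1,0],"angular":[0,16,0]},{"xyz":[0,-0.15,0],"angular":[0,24,0]},{"xyz":[0,-0.18,0],"angular":[0,32,0]},{"xyz":[0,-0.2,0],"angular":[0,40,0]},{"xyz":[0,-0.2,0],"angular":[0,48,0]},{"xyz":[0,-0.2,0],"angular":[0,56,0]},{"xyz":[0,-0.2,0],"angular":[0,65,0]},{"xyz":[0,-0.2,0],"angular":[0,65,0]}], "hand": 0, "grip_force": 30}}

```text
clock: 41.7
position: [0.4221, 0.0854, 0.2223]
ee_rot: [0.689, 0.725, 0.0, -0.001]
ft_force: [-0.5, -0.5, 0.5]
grip_width: -0.0
grasp_force: 0.0
```

Run:
```python
from h import *
print(now()[0],now()[1].as_matrix().round(3)); rel(now(),pose(.4605,.006,.09,0,3.3))
c=camera("top"); cv2.imwrite("pics/k.png",cv2.resize(c["img"][120:240,250:380],None,fx=5,fy=5,interpolation=cv2.INTER_CUBIC)[:,:,::-1])
```

```text
[0.4220813  0.08544386 0.2222537 ] [[-0.051  0.999 -0.001]
 [ 0.999  0.051  0.001]
 [ 0.001 -0.001 -1.   ]]
xyz [-0.0814, 0.0344, 0.1321] ang [-0.0, -0.1, -0.4]
```

View pics/k.png

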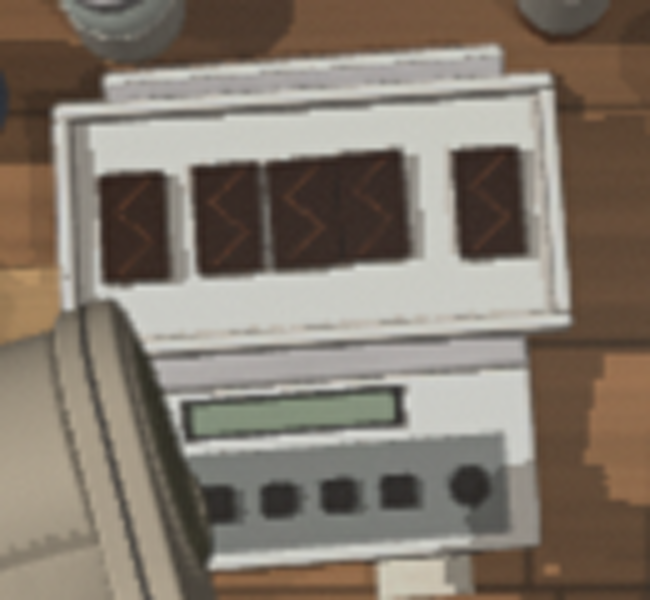

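All five bars lie flat, chocolate up, at crop (135,227), (227,218), (305,210), (375,205) and (488,203). The tray is square on the pan. Next is the product key, the third key in the row, at crop (340,495).

Request:
{"fn": "carry_out", "kwargs": {"motion": [{"xyz":[-0.04,0.017,0.02],"angular":[-4,0,0]},{"xyz":[-0.0814,0.034,0.05],"angular":[-12.6,0,-0.4]},{"xyz":[-0.0814,0.034,0.09],"angular":[-12.6,0,-0.4]},{"xyz":[-0.0814,0.034,0.13],"angular":[-12.6,0,-0.4]},{"xyz":[-0.0814,0.034,0.146],"angular":[-12.6,0,-0.4]},{"xyz":[-0.0814,0.034,0.146],"angular":[-12.6,0,-0.4]},{"xyz":[-0.0814,0.034,0.146],"angular":[-12.6,0,-0.4]}]}}

```text
clock: 42.45
position: [0.4598, 0.01, 0.076]
ee_rot: [0.679, 0.726, 0.077, 0.075]
ft_force: [0.7, -0.0, 0.7]
grip_width: -0.003
grasp_force: 0.0
```

Run:
```python
from h import *
n=now();print(n[0]); M=n[1].as_matrix(); print(M.round(3)); print("to key top",(M.T@(np.array([.4648,.0062,.056])-n[0])).round(4))
```

```text
[0.45983479 0.00995717 0.07597188]
[[-0.067  0.974  0.214]
 [ 0.998  0.067  0.01 ]
 [-0.005  0.214 -0.977]]
to key top [-0.004   0.0003  0.0205]
```

Request:
{"fn": "carry_out", "kwargs": {"motion": [{"xyz":[-0.004,0,0.01],"angular":[0,0,0]},{"xyz":[-0.004,0,0.018],"angular":[0,0,0]},{"xyz":[-0.004,0,0.022],"angular":[0,0,0]},{"xyz":[-0.004,0,0.0245],"angular":[0,0,0]},{"xyz":[-0.004,0,0.0245],"angular":[0,0,0]}]}}

```text
clock: 42.95
position: [0.4655, 0.0052, 0.0519]
ee_rot: [0.68, 0.726, 0.078, 0.076]
ft_force: [-1.8, -1.7, 3.9]
grip_width: -0.002
grasp_force: 2.2
```

Request:
{"fn": "carry_out", "kwargs": {"motion": [{"xyz":[0,0,0.001],"angular":[0,0,0]},{"xyz":[0,0,0.0025],"angular":[0,0,0]},{"xyz":[0,0,0.0025],"angular":[0,0,0]}]}}

```text
clock: 43.25
position: [0.4658, 0.0052, 0.0511]
ee_rot: [0.68, 0.726, 0.077, 0.076]
ft_force: [-19.2, -1.9, 33.5]
grip_width: -0.003
grasp_force: 18.6
```

Request:
{"fn": "carry_out", "kwargs": {"motion": [{"xyz":[0,0,-0.015],"angular":[0,0,0]},{"xyz":[0,0,-0.03],"angular":[0,0,0]},{"xyz":[-0.04,0,-0.03],"angular":[0,0,0]},{"xyz":[-0.076,0,-0.03],"angular":[0,0,0]},{"xyz":[-0.076,0,-0.03],"angular":[0,0,0]},{"xyz":[-0.076,0,-0.02],"angular":[0,0,0]},{"xyz":[-0.076,0,-0.012],"angular":[0,0,0]},{"xyz":[-0.076,0,-0.008],"angular":[0,0,0]},{"xyz":[-0.076,0,-0.008],"angular":[0,0,0]}]}}

```text
clock: 44.15
position: [0.4685, -0.0698, 0.0564]
ee_rot: [0.679, 0.726, 0.077, 0.075]
ft_force: [-0.2, 0.5, -0.0]
grip_width: -0.001
grasp_force: 0.0
```

Request:
{"fn": "carry_out", "kwargs": {"motion": [{"xyz":[0,0,0.003],"angular":[0,0,0]},{"xyz":[0,0,0.006],"angular":[0,0,0]},{"xyz":[0,0,0.008],"angular":[0,0,0]},{"xyz":[0,0,0.008],"angular":[0,0,0]}]}}

```text
clock: 44.55
position: [0.4707, -0.0701, 0.0511]
ee_rot: [0.679, 0.726, 0.078, 0.075]
ft_force: [-18.1, 3.8, 29.9]
grip_width: -0.003
grasp_force: 16.6
```

Request:
{"fn": "carry_out", "kwargs": {"motion": [{"xyz":[0,0,-0.02],"angular":[0,0,0]},{"xyz":[0,0,-0.06],"angular":[0,0,0]},{"xyz":[0.04,0,-0.1],"angular":[8,0,0]},{"xyz":[0.08,0,-0.13],"angular":[12.6,0,0]},{"xyz":[0.08,0,-0.13],"angular":[12.6,0,0]},{"xyz":[0.08,0,-0.13],"angular":[12.6,0,0]}], "hand": 0.4}}

```text
clock: 45.15
position: [0.4385, 0.0093, 0.177]
ee_rot: [0.683, 0.731, -0.002, 0.001]
ft_force: [0.7, -0.6, 0.3]
grip_width: 0.396
grasp_force: 0.0
```

Run:
```python
from h import *
c=camera("top")
P=ray(c,np.array([(55,110),(550,77),(568,322),(66,348)])/5+[250,120],.095)[:,:2]*1000
print(P.round(1).tolist(),P.mean(0)); a=np.radians(3.4)
w=TC+.0*TC-.0705*np.array([np.cos(a),np.sin(a)]); print("wall",w,now()[0])
rel(now(),pose(w[0],w[1],.115,0,3.4)); rel(now(),pose(w[0],w[1],.084,0,3.4))
```

```text
[[685.2, 166.1], [701.7, -119.8], [558.1, -127.1], [545.9, 157.6]] [622.71601132  19.20464012]
wall [0.55542409 0.0151189 ] [0.4376476  0.00780926 0.17586797]
xyz [-0.0002, 0.1181, 0.0606] ang [-0.1, 0.3, 0.4]
xyz [-0.0001, 0.1182, 0.0916] ang [-0.1, 0.3, 0.4]
```

Request:
{"fn": "carry_out", "kwargs": {"motion": [{"xyz":[0,0.04,0],"angular":[0,0,0.4]},{"xyz":[0,0.08,0],"angular":[0,0,0.4]},{"xyz":[0,0.118,0.02],"angular":[0,0,0.4]},{"xyz":[0,0.118,0.05],"angular":[0,0,0.4]},{"xyz":[0,0.118,0.07],"angular":[0,0,0.4]},{"xyz":[0,0.118,0.08],"angular":[0,0,0.4]},{"xyz":[0,0.118,0.089],"angular":[0,0,0.4]},{"xyz":[0,0.118,0.089],"angular":[0,0,0.4]},{"xyz":[0,0.118,0.089],"angular":[0,0,0.4]}]}}

```text
clock: 46.1
position: [0.5554, 0.015, 0.0877]
ee_rot: [0.686, 0.727, -0.002, 0.001]
ft_force: [-0.6, 0.9, 0.6]
grip_width: 0.401
grasp_force: 0.0
```

Request:
{"fn": "carry_out", "kwargs": {"motion": [{"xyz":[0,0,0],"angular":[0,0,0]},{"xyz":[0,0,0],"angular":[0,0,0]},{"xyz":[0,0,0],"angular":[0,0,0]},{"xyz":[0,0,0],"angular":[0,0,0]},{"xyz":[0,0,0],"angular":[0,0,0]}], "hand": 0, "grip_force": 100}}

```text
clock: 46.6
position: [0.5557, 0.0153, 0.0882]
ee_rot: [0.686, 0.727, -0.002, 0.001]
ft_force: [-1.1, 0.1, 6.0]
grip_width: 0.062
grasp_force: 98.5
```

Request:
{"fn": "carry_out", "kwargs": {"motion": [{"xyz":[0,0,-0.003],"angular":[0,0,0]},{"xyz":[0,0,-0.01],"angular":[0,0,0]},{"xyz":[0,0,-0.02],"angular":[0,0,0]},{"xyz":[0,0,-0.03],"angular":[0,0,0]},{"xyz":[0,0,-0.035],"angular":[0,0,0]},{"xyz":[0,0,-0.035],"angular":[0,0,0]}]}}

```text
clock: 47.2
position: [0.5557, 0.0155, 0.1231]
ee_rot: [0.686, 0.727, -0.002, 0.001]
ft_force: [-0.2, 1.1, -4.3]
grip_width: 0.058
grasp_force: 98.5
```

Run:
```python
from h import *
c=camera("side"); cv2.imwrite("pics/l.png",cv2.resize(c["img"][110:250,220:420],None,fx=3.5,fy=3.5,interpolation=cv2.INTER_CUBIC)[:,:,::-1])
print(now()[0]); a=np.radians(2.2); b=np.array([.5043,.3225])-.0705*np.array([np.cos(a),np.sin(a)]); print(b)
for z in(.13,.03): rel(now(),pose(b[0],b[1],z,0,2.2))
```

```text
[0.55532648 0.0153889  0.12231703]
[0.43385196 0.31979366]
xyz [0.3109, -0.1036, -0.0088] ang [-0.1, 0.3, 1.1]
xyz [0.3114, -0.1033, 0.0912] ang [-0.1, 0.3, 1.1]
```

View pics/l.png

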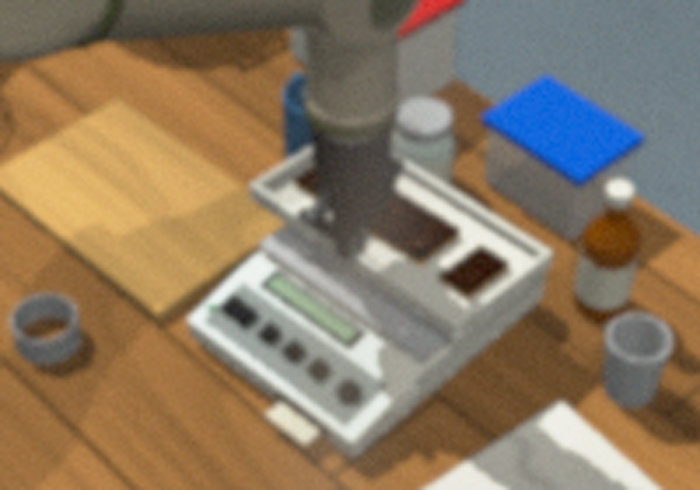

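Held level, bars undisturbed, board free. Carrying the tray back smoothly.

Request:
{"fn": "carry_out", "kwargs": {"motion": [{"xyz":[0.005,-0.005,0],"angular":[0,0,0]},{"xyz":[0.015,-0.017,0],"angular":[0,0,0]},{"xyz":[0.03,-0.035,-0.002],"angular":[0,0,0]},{"xyz":[0.05,-0.053,-0.003],"angular":[0,0,0.1]},{"xyz":[0.075,-0.07,-0.005],"angular":[0,0,0.3]},{"xyz":[0.105,-0.082,-0.006],"angular":[0,0,0.5]},{"xyz":[0.138,-0.091,-0.007],"angular":[0,0,0.7]},{"xyz":[0.172,-0.097,-0.008],"angular":[0,0,0.9]},{"xyz":[0.205,-0.1,-0.009],"angular":[0,0,1.1]},{"xyz":[0.237,-0.102,-0.009],"angular":[0,0,1.1]},{"xyz":[0.265,-0.103,-0.009],"angular":[0,0,1.1]},{"xyz":[0.285,-0.103,-0.009],"angular":[0,0,1.1]}]}}

```text
clock: 48.45
position: [0.4343, 0.2963, 0.1296]
ee_rot: [0.692, 0.722, -0.003, 0.0]
ft_force: [0.7, -0.8, -4.4]
grip_width: 0.058
grasp_force: 98.7
```

Request:
{"fn": "carry_out", "kwargs": {"motion": [{"xyz":[0.014,0,0],"angular":[0,0,0]},{"xyz":[0.022,0,0.002],"angular":[0,0,0]},{"xyz":[0.026,0,0.01],"angular":[0,0,0]},{"xyz":[0.026,0,0.025],"angular":[0,0,0]},{"xyz":[0.026,0,0.045],"angular":[0,0,0]},{"xyz":[0.026,0,0.065],"angular":[0,0,0]},{"xyz":[0.026,0,0.08],"angular":[0,0,0]},{"xyz":[0.026,0,0.086],"angular":[0,0,0]},{"xyz":[0.026,0,0.088],"angular":[0,0,0]},{"xyz":[0.026,0,0.088],"angular":[0,0,0]}]}}

```text
clock: 49.45
position: [0.4348, 0.3196, 0.0422]
ee_rot: [0.693, 0.721, -0.002, 0.001]
ft_force: [0.5, -0.1, -4.8]
grip_width: 0.062
grasp_force: 98.7
```

Run:
```python
from h import *
print(now()[0],get_obs()["joint_pos"].round(2),get_obs()["ft_force"]); rel(now(),pose(.4339,.3198,.031,0,2.2))
```

```text
[0.4348341  0.31956341 0.04216554] [-0.44  0.36 -0.32  1.87  0.14  0.94 -0.79] [ 0.52198182 -0.07398059 -4.81362195]
xyz [0.0003, -0.0009, 0.0112] ang [-0.2, 0.2, 0.0]
```

Request:
{"fn": "carry_out", "kwargs": {"motion": [{"xyz":[0,-0.001,0.005],"angular":[0,0,0]},{"xyz":[0,-0.001,0.009],"angular":[0,0,0]},{"xyz":[0,-0.001,0.011],"angular":[0,0,0]},{"xyz":[0,-0.001,0.0115],"angular":[0,0,0]},{"xyz":[0,-0.001,0.0115],"angular":[0,0,0]}]}}

```text
clock: 49.95
position: [0.4336, 0.3198, 0.0312]
ee_rot: [0.693, 0.721, -0.002, 0.001]
ft_force: [-3.3, -0.8, 4.8]
grip_width: 0.056
grasp_force: 99.7
```

Request:
{"fn": "carry_out", "kwargs": {"motion": [{"xyz":[0,0,0],"angular":[0,0,0]},{"xyz":[0,0,0],"angular":[0,0,0]},{"xyz":[0,0,0],"angular":[0,0,0]},{"xyz":[0,0,-0.02],"angular":[0,0,0]},{"xyz":[0,0,-0.06],"angular":[0,0,0]},{"xyz":[0,0,-0.1],"angular":[0,0,0]},{"xyz":[0,0,-0.15],"angular":[0,0,0]},{"xyz":[-0.05,0,-0.18],"angular":[0,0,0]},{"xyz":[-0.1,0,-0.18],"angular":[0,0,0]},{"xyz":[-0.15,0,-0.18],"angular":[0,0,0]},{"xyz":[-0.2,0,-0.18],"angular":[0,0,0]},{"xyz":[-0.25,0,-0.18],"angular":[0,0,0]}], "hand": 0.35}}

```text
clock: 51.15
position: [0.4434, 0.0757, 0.2119]
ee_rot: [0.693, 0.721, -0.002, 0.001]
ft_force: [1.2, -0.1, 0.0]
grip_width: 0.351
grasp_force: 0.0
```

Request:
{"fn": "carry_out", "kwargs": {"motion": [{"xyz":[-0.05,0,0],"angular":[0,0,0]},{"xyz":[-0.1,0,0],"angular":[0,0,0]},{"xyz":[-0.15,0,0],"angular":[0,0,0]},{"xyz":[-0.2,0,0],"angular":[0,0,0]},{"xyz":[-0.2,0,0],"angular":[0,0,0]},{"xyz":[-0.2,0,0],"angular":[0,0,0]}]}}

```text
clock: 51.75
position: [0.4512, -0.123, 0.2124]
ee_rot: [0.694, 0.72, -0.002, 0.001]
ft_force: [-1.1, 1.3, -0.5]
grip_width: 0.348
grasp_force: 0.0
```

Run:
```python
from h import *
print(now()[0])
c=camera("top"); cv2.imwrite("pics/m.png",cv2.resize(c["img"][100:300,150:400],None,fx=3,fy=3,interpolation=cv2.INTER_CUBIC)[:,:,::-1])
```

```text
[ 0.45119176 -0.12295452  0.212371  ]
```

View pics/m.png

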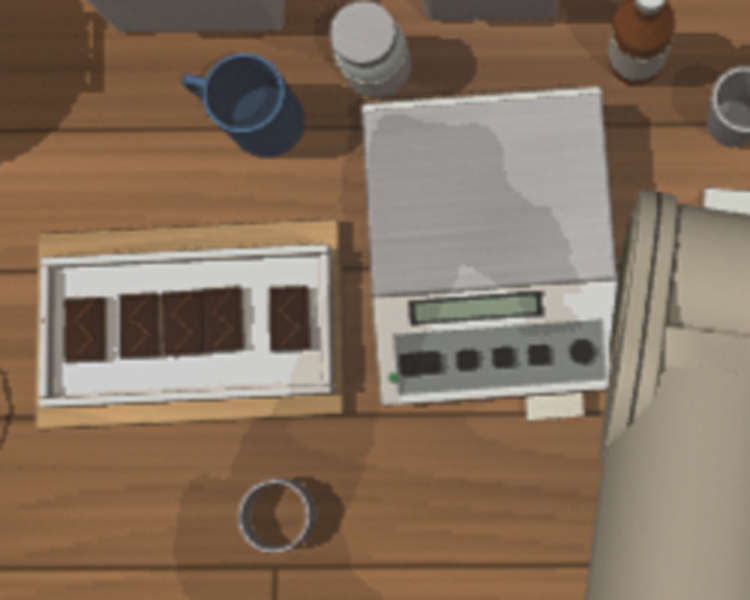

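The tray stands square on the middle of the board at crop (187,325). All five bars are flat in it, chocolate up, and the arm is clear of everything.

```bash
python3 -c "
from workcell import *
print(hand_in())"
```

```text
the job is handed in; nothing more can be done
None
```

The job is handed in, with no verdict returned: tray tared empty, five bars laid in flat chocolate side up, the product then print keys pressed, and the full tray set back square on the middle of the board. The last image shows the tray and bars in place; I judged the key presses by contact force and depth, since the key positions can't be read.

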